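# Load the bench cutter, pin its lid and set the dial

## Task

Get the bench cutter ready to run: put every carrot piece lying on the chopping board into its bowl, then swing the lid shut so that the eye on its left edge drops over the locking post. Push the hitch pin through the cross hole of the post until its crossbar is up against the post, swing the pin's sprung wire loop down over the end of the post until it snaps flat, and only then turn the dial clockwise as far as it goes. Do not knock over or shift the spice jar.

Things in the scene. Friction and masses are not known exactly. Their poses are not given: they have to be found in the camera images.
- cutter: Bench vegetable cutter, fixed to the table: white housing 196 (x) by 230 (y) mm, deck 128 mm high, with a control ledge at the front (-x), 86 mm deep, 150 wide, 124 high. Origin on the table under the bowl's axis; x points away from the robot, y left, z up; it may stand turned some degrees. A bracket on its left side carries the locking post
- bowl (a point): Centre of the floor of the round steel bowl in the deck: mouth 166 mm across, rim 104 mm above this point, floor about 140 mm across; in the middle a blunt hub of 17 mm radius rises 30 mm, with a flat blade bar (118 by 18 mm, along x) 12 mm above the floor
- lid (a joint): Angle of the steel lid (rad): 0 = flat shut on the deck, about 1.6 to 1.75 = standing open behind the bowl. The stiff hinge keeps the lid where it is left; it takes about 3 to 8 N at the front edge to move it, and it can be pushed shut with the fingertips on its outer face near the front edge
- lid_hinge (a point): Middle of the lid's hinge line, along the cutter's y axis at the far edge of the deck, 132 mm above the table. Turns with the lid: x axis from the lid's front edge to the hinge, z out of its outer face. The lid is 210 mm wide, its front edge 190 mm from the hinge line, outer face 8 mm off it; a bar handle 90 mm long stands 40 mm off that face, 135 mm from the hinge line
- lid_front (a point): Point on the lid's outer face (upper face when shut), in the middle of its width, 172 mm from the hinge line, 18 mm in from the front edge, clear of the bar handle; axes as lid_hinge
- post_hole (a point): Centre of the cross hole in the upright steel locking post, 150 mm above the table. Post: 24 mm thick along x, 28 mm wide along y, top 27 mm above this point. The round hole, 14 mm wide, runs through along the point's x axis (the cutter's x), chamfered 3 mm on the -x side. With the lid shut, its eye plate lies round the post, top face 11 mm below here; the lid's main edge is 50 mm to the right
- pin_grip (a point): Centre of the hitch pin's black handle (60 x 26 x 16 mm). The pin starts flat on the table. x axis along the pin toward its tip, y across, z up; flat underside 8 mm below. From here along x: handle -28 to +32 mm, steel crossbar (52 mm wide, 16 mm high) +32 to +44, round shank 12 mm thick +44 to +94, its last 9 mm tapering to 6 mm. Mass about 0.2 kg
- pin_shank (a point): Point on the axis of the pin's shank, 12 mm beyond the crossbar's front face (56 mm from pin_grip): it lies at post_hole when the pin is fully home. x axis along the pin toward its tip
- keeper (a joint): Angle of the pin's sprung wire loop (rad), hinged on the crossbar 38 mm ahead of pin_grip on the pin's axis: 0 = raised (held there by its over-centre spring), 1.13 = snapped down flat round the shank. The spring changes over half-way at about 0.57; pressing the loop down takes about 1 to 3 N at its bow
- keeper_bow (a point): Middle of the loop's end bar (wire 5 mm thick, straight for 30 mm along the pin's y axis), 64 mm from the loop's hinge; it points forward and up over the pin's tip when raised and passes over the top of the post when swung down
- dial (a joint): Angle of the timer dial (rad): grows clockwise seen from above, 4.19 = the clockwise end stop. Starts between 0.2 and 1.5; it stays where it is left and turns with about 0.04 N m
- dial_grip (a point): Centre of the dial's upright grip bar, to be gripped from above: the bar is 46 mm long along the point's x axis, 14 mm thick along y and 32 mm high; this point lies on the vertical turning axis 7 mm below the bar's top and 37 mm above the control ledge. The point turns with the dial; the white pointer mark is at its -x end
- board: Ochre chopping board, 445 (x) by 268 (y) by 20 mm, fixed; origin under its centre. A peeler lies on it and stays there
- stub_a_mid (a point): Thick carrot stub, standing on its cut face, tapering to the top, 44 mm across, 87 mm tall; this point is its centre. Loose, starts on the board, its own z axis up; absent on some starts
- stub_b_mid (a point): Slim carrot stub, standing on its cut face, tapering to the top, 35 mm across, 90 mm tall; this point is its centre. Loose, starts on the board, its own z axis up; absent on some starts
- chunk_mid (a point): Lying carrot chunk, 44 (x) by 67 (y) by 41 mm; this point is its centre. Loose, starts on the board, its own z axis up; absent on some starts
- heel_mid (a point): Short carrot end lying on its side, 45 (x) by 45 (y) by 42 mm; this point is its centre. Loose, starts on the board, its own z axis up; absent on some starts
- spice_jar: Spice jar with a yellow cap, 43 mm across, 102 mm tall, loose, left of the cutter; origin under its centre. Bystander
Mind the look-alikes: they are no part of the job. Leave any pink look-alike of the part that bears pin_grip alone. What is shaped like the part that bears heel_mid but blue is not meant.

How it is judged (in metres and radians):
On the way, in this order (a step that is already met when the one before it is completed fails the run):
1. all carrot pieces are in the bowl (horizontal distance between each of stub_a_mid, stub_b_mid, chunk_mid, heel_mid and bowl below 0.08 m and height (world z) of each of stub_a_mid, stub_b_mid, chunk_mid, heel_mid below 0.125 m), for 0.2 s.
2. the lid is shut (value of joint lid below 0.03 rad), for 0.2 s.
3. the pin is through the post, its crossbar against it (distance between pin_shank and post_hole below 0.006 m and angle between the x axis of pin_shank and the x axis of post_hole, either way round below 0.2 rad and value of joint lid below 0.03 rad), for 0.2 s.
4. the loop is snapped down over the post (distance between pin_shank and post_hole below 0.006 m and angle between the x axis of pin_shank and the x axis of post_hole, either way round below 0.2 rad and value of joint keeper above 1.01 rad), for 0.2 s.
5. the dial is at its clockwise stop (value of joint dial above 4.09 rad), for 0.2 s.
At the end, for the whole second after the job is handed in: all carrot pieces in the bowl, below its rim; lid shut (0.03 rad); pin through the post (shank point within 6 mm of the hole centre, within 0.2 rad of its axis) and at rest; loop down (above 1.01 rad); dial at its clockwise stop (above 4.09 rad) (all of step 1 and all of step 4 and value of joint lid below 0.03 rad and value of joint dial above 4.09 rad and linear speed of hitch_pin below 0.02 m/s); the robot touches nothing.
It fails at once if the dial is turned up while the pin's loop is not down (value of joint dial above 1.8 rad and value of joint keeper below 0.7 rad).
It fails at once if the spice jar is knocked over or shifted by more than 3 cm (angle between spice_jar's own z axis and vertical above 0.4 rad or distance of spice_jar from where it was at the start of the episode above 0.03 m).
Of stub_a, stub_b, chunk, heel only 2 to 4 are there at a start; the rules pass over those that are not, and their reading is None.
At some moment in a run one of chunk, heel may be knocked a few centimetres aside while the robot is not near it.
It also fails if it takes over 210 s, if anything falls off the work surface, if the arm or the gripper's body presses on something with over 40 N, if the wrist force passes 120 N, or if a joint passes its speed limit or range.

## Robot

A 6-joint arm with a two-finger parallel gripper is mounted at the origin on a cart in front of the work surface, level with it; the furniture and walls round the work are solid. World frame = base frame: x ahead of the robot, y to its left, z up, the work surface at z = 0. Lengths are in m, angles in degrees, forces in N, time in s.
With the tool pointing down it reaches from about 0.3 to 0.75 m from the base axis. Payload 8.5 kg.
Tool frame: the origin (TCP) lies at the very end of the fingers, on their centre line; the grasp point (between the pads) lies 19 mm behind it; x points along the fingers, y is the direction in which the jaws open and shut, and the axes are right-handed (so a half turn about x gives the same grasp; the last joint's range is limited). The gripper opens to 85 mm and grips with 20 to 120 N. Pads are 22 mm wide; open, the fingers measure 114 mm over their backs; the gripper's body (76 mm by 85 mm) begins 54 mm behind the grasp point. The pads swing forward as they close: fully open they stand 13 mm farther back than shut.
Start: joints at [51.263, 21.807, 74.336, -0, 83.858, -12.336], TCP at [0.245, 0.493, 0.231] pointing down, gripper open.
Joint ranges: [-178.18, 178.18], [-50.72, 133.34], [12.68, 142.11], [-81.47, 261.47], [9.98, 163.14], [-165.26, 165.26]. Speed limits (degrees/s): [136.94, 136.94, 180, 180, 180, 180].

## Interface

Orientations are given as a 3x3 rotation matrix whose columns are the frame's x, y, z axes.
In Python, from rig import sensors, cams, env gives the robot as it stands.
- The arm moves only by the shell command python3 -m crank 'ROWS' [FORCE]. ROWS is a JSON object of lists of equal length, an entry for each row: "hand": the closure in counts, from 0 (fully open) to 255 (shut); "translation": the shift along the tool's x, y, z in m, a list of three; "dr": the turn, a rotation vector about the tool's x, y, z in rad, a list of three. A call has 1 to 5 rows; each row is the pose to reach, as a shift and turn from the pose commanded when the call began, along the tool's axes at that moment; what a row does not reach only later rows make up. A row lasts 1/10 s, in which the tool goes at most 50 mm and 8.59 degrees, less where a joint would pass 70% of its speed; a pose out of reach is approached as far as the arm can. A call with a gripper value outside its range is refused whole. The fingers move at their own pace and stop on an object; FORCE is the grip in N (left out, the last holds). Time passes only in rows, so rows that repeat a pose let the fingers close. It gives the time, the measured TCP pose, the force and the opening at its end, in the units of the state.
- sensors.observe(): the state, without advancing time (a new reading comes with each control period).
- cams.get_image(name): name is "scene" or "side" or "wrist"; returns (picture, depth): 480x640x3 uint8, blue, green, red; 480x640 float32, m along the optical axis (not along the pixel's ray), 0 where there is no reading.
- cams.calibration(name): a dict with "vertical_fov" (degrees; the focal length in pixels is half the picture's height over the tangent of half this angle, whatever the lens; pixels are square), "cx", "cy" (the principal point, pixels), "extrinsics" (4x4, takes a point from camera to world coordinates). Camera axes: x right, y down, z forward; pixel columns grow to the right and rows downward; lengths in m; the calibration is good to about 2 mm. A picture is of the moment at which its call begins: read the wrist's pose just before it. calibration takes no time and is no camera call; for the wrist camera it gives the pose at the moment of the call.
- env.close_job(): hands the job in, once; it reports no verdict.
The state is a dict: "time_s": time; "q": joint angles; "qvel": joint speeds; "joint_efforts": joint torques, N m; "position": TCP position; "tool_rot": TCP orientation; "ft_force": force on the tool from outside, world axes, zero at the start; "wrist_torque": the same for the moment, N m; "grip_width": finger opening in m.
Only numpy, scipy, OpenCV 4.12 (cv2) and the standard library are available. Lean on these libraries where they do the work, as an engineer would, in place of code of your own. Each camera call takes 0.05 s, during which the arm holds its last target. There are 200 camera calls.

## Working session

There is one attempt and no reset: what is moved stays moved. The work goes in short steps, Python scripts to look and compute and a shell command to move; the robot and the scene stay as the last step left them, time stands still between calls to the robot, and variables do not carry over. Pictures are saved under pics/ and viewed, about 12 in all and at most 16, crops included, and the job is handed in when it is done.

```bash
ls; mkdir -p pics; cat > h.py <<'E'
import numpy as np, cv2
from rig import sensors, cams, env
def shot(n):
    c=cams.calibration(n); im,d=cams.get_image(n); return im,d,c
def F(c): return 240/np.tan(np.radians(c["vertical_fov"])/2)
def world(c,d):
    f=F(c); v,u=np.mgrid[:480,:640]
    p=np.stack([(u-c["cx"])/f*d,(v-c["cy"])/f*d,d],-1)
    E=np.array(c["extrinsics"]); return p@E[:3,:3].T+E[:3,3]
def rayz(c,u,v,z):
    f=F(c);E=np.array(c["extrinsics"]); r=E[:3,:3]@np.array([(u-c["cx"])/f,(v-c["cy"])/f,1]); o=E[:3,3]
    return o+r*(z-o[2])/r[2]
def proj(c,p):
    E=np.array(c["extrinsics"]); q=E[:3,:3].T@(np.array(p)-E[:3,3]); return F(c)*q[:2]/q[2]+[c["cx"],c["cy"]]
def togo(p):
    s=sensors.observe(); return np.array(s["tool_rot"]).T@(np.array(p)-s["position"])
E
python3 - <<'E'
from h import *
print(sensors.observe())
for n in ["scene","side","wrist"]:
    im,d,c=shot(n); cv2.imwrite(f"pics/{n}0.png",im); np.savez(f"pics/{n}0.npz",im=im,d=d); print(n,c)
E
```

```text
pics
{'time_s': 0.0, 'q': array([ 5.12629362e+01,  2.18411766e+01,  7.43848316e+01, -1.15501029e-03,
        8.38583999e+01, -1.23382824e+01]), 'qvel': array([-0.03453524,  0.04153531,  0.0317693 , -0.01922896,  0.03701607,
        0.07629024]), 'joint_efforts': array([ 3.17235690e-04, -4.48456764e+01, -2.31286794e+01, -8.32103956e-05,
        4.57349161e-03,  1.42634329e-05]), 'position': array([0.24437807, 0.49239684, 0.23070958]), 'tool_rot': array([[-9.06215428e-04,  4.44613530e-01,  8.95722048e-01],
       [-1.16167396e-03,  8.95721343e-01, -4.44614356e-01],
       [-9.99998915e-01, -1.44345337e-03, -2.95220540e-04]]), 'ft_force': array([ 0.68653596,  0.34225093, -0.32089359]), 'wrist_torque': array([0.0455432 , 0.03983547, 0.05071518]), 'grip_width': 0.08545566411124635}
scene {'vertical_fov': 45.59775699617549, 'cx': 308.39704218731816, 'cy': 237.94341067634812, 'extrinsics': array([[-0.80774408, -0.42159894,  0.4120726 , -0.08453398],
       [-0.58946192,  0.56670471, -0.57565651,  0.88337376],
       [ 0.00917268, -0.70788425, -0.7062689 ,  1.33634337],
       [ 0.        ,  0.        ,  0.        ,  1.        ]])}
side {'vertical_fov': 47.009307917158466, 'cx': 323.19018006526437, 'cy': 239.09973242146683, 'extrinsics': array([[ 0.984261  , -0.08996378,  0.15210789,  0.36743006],
       [-0.17671266, -0.50937176,  0.84220724, -1.57962959],
       [ 0.00171131, -0.85583113, -0.5172525 ,  1.05343832],
       [ 0.        ,  0.        ,  0.        ,  1.        ]])}
wrist {'vertical_fov': 60.20581548770292, 'cx': 323.79101246817794, 'cy': 239.09682075464934, 'extrinsics': array([[ 4.43686311e-01,  8.64881914e-01,  2.34780180e-01,
         1.84625375e-01],
       [ 8.96181825e-01, -4.27964695e-01, -1.17065607e-01,
         5.22707884e-01],
       [-7.70298251e-04,  2.62346137e-01, -9.64973529e-01,
         3.73297023e-01],
       [ 0.00000000e+00,  0.00000000e+00,  0.00000000e+00,
         1.00000000e+00]])}
```

View pics/scene0.png

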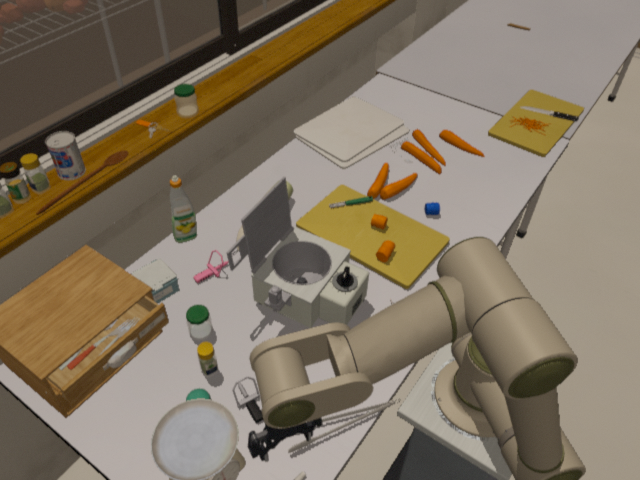

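View pics/side0.png

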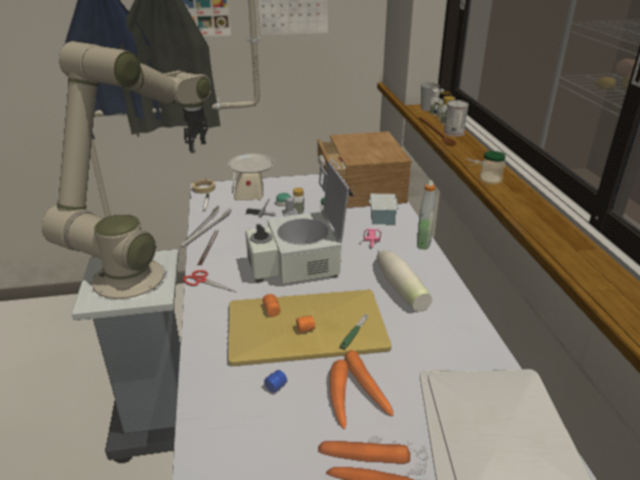

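Scene shows the cutter (bowl ~(302,262), post ~(275,297), dial ~(347,280)). On the board are two pieces, the chunk at (386,251) and heel at (379,221). The real pin (black handle) is at ~(250,400), the spice jar at (207,355), and the pink look-alike at (210,270). The side view agrees.

```bash
python3 - <<'E'
from h import *
for n in ["scene","side"]:
    z=np.load(f"pics/{n}0.npz"); c=cams.calibration(n); W=world(c,z["d"]); im=z["im"]; hsv=cv2.cvtColor(im,cv2.COLOR_BGR2HSV)
    m=((hsv[...,0]<14)&(hsv[...,1]>190)&(hsv[...,2]>100)&(W[...,2]>0.02)&(W[...,2]<.15)&(W[...,0]<.75)).astype(np.uint8)
    k,l,s,ce=cv2.connectedComponentsWithStats(m)
    for i in range(1,k):
        if s[i,4]>40: 
            p=W[l==i]; print(n,"orange",ce[i].round(),s[i,4],np.median(p,0).round(3),p.min(0).round(3),p.max(0).round(3))
    ym=((hsv[...,0]>20)&(hsv[...,0]<32)&(hsv[...,1]>150)&(W[...,2]>.07)&(W[...,2]<.13)&(W[...,1]>0)); print(n,"cap",W[ym].mean(0) if ym.any() else 0, ym.sum())
    # deck points
    dk=(abs(W[...,2]-.128)<.006)&(W[...,0]>.3)&(W[...,0]<.8)&(abs(W[...,1])<.4)
    k,l,s,ce=cv2.connectedComponentsWithStats(dk.astype(np.uint8))
    for i in range(1,k):
        if s[i,4]>60: p=W[l==i]; print(n,"deck",ce[i].round(),s[i,4],p.mean(0).round(3),p.min(0).round(3),p.max(0).round(3), cv2.minAreaRect((p[:,:2]*1000).astype(np.float32)))
    wh=(abs(W[...,2]-.128)>1)
    if n=="scene":
        for q in [(275,297),(273,290),(347,270),(246,385),(254,412),(275,185),(247,250)]: print(q,W[q[1],q[0]].round(3))
im=np.load("pics/scene0.npz")["im"]
a=cv2.resize(im[170:430,190:400],None,fx=2.3,fy=2.3,interpolation=cv2.INTER_CUBIC)
cv2.imwrite("pics/crop0.png",a)
E
```

```text
scene cap [0.6501609  0.32887805 0.09650312] 252
scene deck [311. 272.] 3160 [0.536 0.001 0.128] [ 0.392 -0.138  0.122] [0.687 0.166 0.134] ((535.0203857421875, 13.69915771484375), (284.38519287109375, 299.1353454589844), 4.8428144454956055)
(275, 297) [0.541 0.157 0.162]
(273, 290) [0.551 0.152 0.18 ]
(347, 270) [ 0.438 -0.031  0.169]
(246, 385) [0.503 0.336 0.003]
(254, 412) [0.43  0.389 0.019]
(275, 185) [ 0.704 -0.056  0.322]
(247, 250) [0.674 0.109 0.219]
side cap [0.61652752 0.35290484 0.10109458] 14
side deck [293. 235.] 1774 [ 0.547 -0.026  0.128] [ 0.396 -0.142  0.122] [0.692 0.158 0.134] ((538.7427978515625, 9.494125366210938), (283.2023620605469, 295.65411376953125), 5.343632698059082)
```

View pics/wrist0.png

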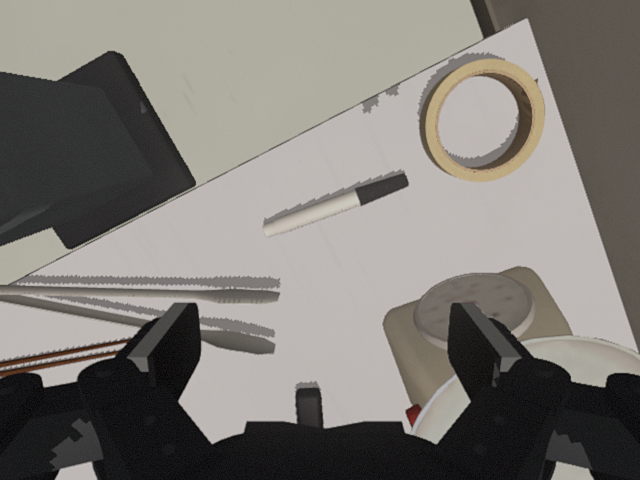

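View pics/crop0.png

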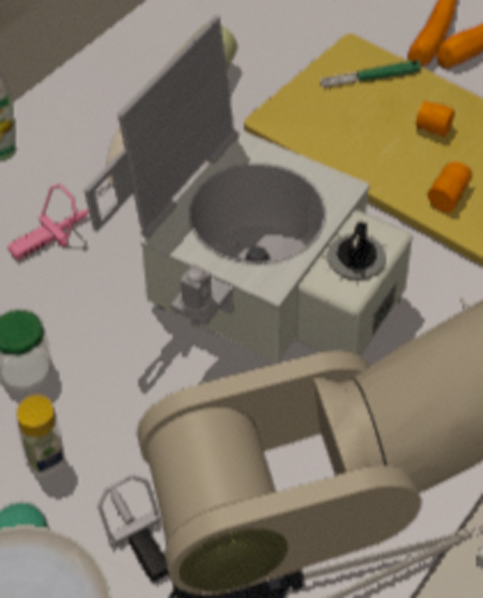

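The wrist view shows only clutter near the cart, so I'll rise and go over the cutter for a close look.

```bash
R='[[-0.07,-0.134,0.171],[-0.07,-0.134,0.171],[-0.07,-0.134,0.171],[-0.07,-0.134,0.171],[-0.07,-0.134,0.171]]'
python3 -m crank '{"hand":[0,0,0,0,0],"translation":[[-0.07,-0.134,0.171],[-0.07,-0.134,0.171],[-0.07,-0.134,0.171],[-0.07,-0.134,0.171],[-0.07,-0.134,0.171]],"dr":[[0,0,0],[0,0,0],[0,0,0],[0,0,0],[0,0,0]]}'
python3 -m crank '{"hand":[0,0,0,0,0],"translation":[[-0.07,-0.134,0.171],[-0.07,-0.134,0.171],[-0.07,-0.134,0.171],[-0.07,-0.134,0.171],[-0.07,-0.134,0.171]],"dr":[[0,0,0],[0,0,0],[0,0,0],[0,0,0],[0,0,0]]}'
python3 -m crank '{"hand":[0,0,0,0,0],"translation":[[-0.03,-0.054,0.07],[-0.03,-0.054,0.07],[-0.03,-0.054,0.07],[-0.03,-0.054,0.07],[-0.03,-0.054,0.07]],"dr":[[-0.15,0,0],[-0.3,0,0],[-0.4,0,0],[-0.461,0,0],[-0.461,0,0]]}'
python3 - <<'E'
from h import *
for n in ["wrist","scene"]:
    im,d,c=shot(n); cv2.imwrite(f"pics/{n}1.png",im); np.savez(f"pics/{n}1.npz",im=im,d=d,E=c["extrinsics"])
E
```

```text
time_s: 0.65
position: [0.3391, 0.2942, 0.3024]
tool_rot: [[0.001, 0.446, 0.895], [0.0, 0.895, -0.446], [-1.0, 0.001, 0.001]]
ft_force: [0.6, 0.6, 0.3]
grip_width: 0.0852
time_s: 1.15
position: [0.4327, 0.0977, 0.3721]
tool_rot: [[0.001, 0.447, 0.895], [-0.0, 0.895, -0.447], [-1.0, 0.0, 0.001]]
ft_force: [0.2, 0.4, 0.1]
grip_width: 0.0855
time_s: 1.65
position: [0.4705, 0.0206, 0.4011]
tool_rot: [[-0.001, 0.0, 1.0], [0.0, 1.0, -0.0], [-1.0, 0.0, -0.001]]
ft_force: [1.2, 0.4, -0.2]
grip_width: 0.0852
```

View pics/wrist1.png

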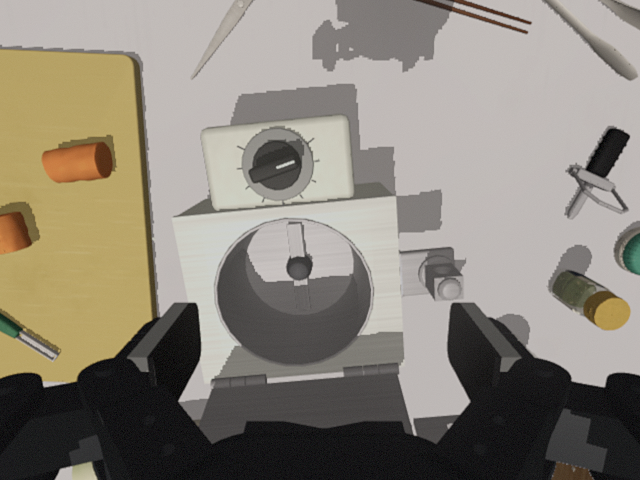

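The wrist view shows everything. Chunk at (77,162), heel at (~8,233), bowl rim ~(294,290), dial (277,165), post top ~(448,288), jar cap (605,310). The pin has its handle at (606,150), its tip toward (575,213) and the loop right of that.

```bash
python3 - <<'E'
from h import *
z=np.load("pics/wrist1.npz"); im,d=z["im"],z["d"]; c=cams.calibration("wrist"); W=world(c,d); hsv=cv2.cvtColor(im,cv2.COLOR_BGR2HSV)
def rect(m,nm,zz=None,mn=100):
    k,l,s,ce=cv2.connectedComponentsWithStats(m.astype(np.uint8))
    for i in range(1,k):
        if s[i,4]<mn: continue
        p=W[l==i]; p=p[np.isfinite(p).all(1)]; r=cv2.minAreaRect((p[:,:2]*1000).astype(np.float32))
        print(nm,s[i,4],ce[i].round(),"med",np.median(p,0).round(4),"zmax",np.percentile(p[:,2],98).round(4),[np.round(x,1) for x in r])
rect((hsv[...,0]<16)&(hsv[...,1]>150)&(hsv[...,2]>100)&(W[...,2]>.022)&(W[...,2]<.15),"orange")
# chunk/heel full extents at half height
bl=(hsv[...,2]<60)&(W[...,1]>.2)&(W[...,0]<.6)&(W[...,2]<.05)&(d>0); rect(bl,"handle")
st=(W[...,2]>.005)&(W[...,2]<.12)&(np.mgrid[:480,:640][1]>560)&(np.mgrid[:480,:640][0]<230)&(np.mgrid[:480,:640][0]>125); rect(st,"pin all",mn=20)
hist=(abs(W[...,2]-.128)<.003)&(np.mgrid[:480,:640][0]<385)&(np.mgrid[:480,:640][0]>190); rect(hist,"deck")
rect(abs(W[...,2]-.124)<.0025,"ledge",mn=1000)
rect((abs(W[...,2]-.177)<.005)&(W[...,1]>.1),"posttop",mn=20)
rect((W[...,2]>.15)&(W[...,2]<.18)&(W[...,0]<.5)&(W[...,1]>-.1)&(W[...,1]<.1),"dialtop",mn=20)
rect((hsv[...,0]>18)&(hsv[...,0]<32)&(hsv[...,1]>120)&(W[...,2]>.09),"cap",mn=50)
# lines for yaw
for nm,pts in dict(front=[(176,216),(398,192)],ledge=[(203,130),(350,116)],right=[(397,195),(403,355)]).items():
    a,b=[rayz(c,*q,.128) for q in pts]; print(nm,a.round(4),b.round(4),np.degrees(np.arctan2(*(b-a)[[1,0]])))
print("bowl rim", [rayz(c,u,v,.128).round(4) for u,v in [(217,290),(372,290),(294,219),(294,363)]])
for (u,v) in [(298,240),(296,268),(265,250),(294,150),(277,165),(258,177),(448,288),(438,275),(605,152),(583,190),(574,212),(600,175),(572,172),(626,207)]: print((u,v),W[v,u].round(4))
E
python3 - <<'E'
import cv2; im=cv2.imread("pics/wrist1.png"); a=im[110:330,400:640]; b=im[110:330,200:400]
import numpy as np; cv2.imwrite("pics/crop1.png",cv2.resize(a,None,fx=2.7,fy=2.7,interpolation=cv2.INTER_CUBIC))
E
```

```text
orange 1799 [ 72. 163.] med [ 0.4442 -0.2698  0.0572] zmax 0.0611 [array([ 445.4, -272.6]), array([41.5, 65.9]), np.float64(6.1)]
orange 761 [ 10. 235.] med [ 0.5323 -0.3615  0.0539] zmax 0.0606 [array([ 529.8, -367.5]), array([45.1, 28.4]), np.float64(13.5)]
handle 1095 [607. 152.] med [0.4345 0.3772 0.0157] zmax 0.018 [array([435.6, 381. ]), array([27.8, 59.4]), np.float64(67.9)]
pin all 2372 [599. 173.] med [0.4605 0.3703 0.0158] zmax 0.0684 [array([464.7, 369.2]), array([ 63.5, 122.1]), np.float64(65.1)]
deck 330 [278. 195.] med [ 0.47   -0.024   0.1298] zmax 0.1309 [array([471.4, -23.5]), array([47.4, 11.1]), np.float64(90.0)]
deck 18542 [295. 284.] med [ 0.5563 -0.0027  0.1286] zmax 0.1304 [array([580.6,  -9.5]), array([198.4, 233.4]), np.float64(5.6)]
deck 321 [431. 266.] med [0.5426 0.1319 0.129 ] zmax 0.1309 [array([549.8, 136. ]), array([24.3, 44.1]), np.float64(39.3)]
ledge 7508 [279. 163.] med [ 0.4378 -0.0158  0.1239] zmax 0.1257 [array([441. , -24.1]), array([ 83.6, 145.9]), np.float64(5.7)]
ledge 1226 [417. 270.] med [0.5485 0.1185 0.1241] zmax 0.1259 [array([555.2, 13
[... 704 characters left out ...]
04 0.0961 0.128 ] [0.652  0.1113 0.128 ] 4.764914933889594
bowl rim [array([ 0.5733, -0.0929,  0.128 ]), array([0.5734, 0.074 , 0.128 ]), array([ 0.4952, -0.0085,  0.128 ]), array([ 0.6621, -0.0117,  0.128 ])]
(298, 240) [0.4035 0.0217 0.5437]
(296, 268) [ 0.5743 -0.0126  0.0536]
(265, 250) [ 0.5592 -0.0547  0.0254]
(294, 150) [ 0.4254 -0.0066  0.1359]
(277, 165) [ 0.4367 -0.0198  0.1691]
(258, 177) [ 0.4475 -0.0374  0.1682]
(448, 288) [0.5516 0.14   0.1765]
(438, 275) [0.5445 0.1344 0.1601]
(605, 152) [0.4344 0.373  0.0171]
(583, 190) [0.4764 0.3301 0.0541]
(574, 212) [0.511  0.3478 0.0149]
(600, 175) [0.4632 0.3736 0.0144]
(572, 172) [0.4597 0.3388 0.012 ]
(626, 207) [0.4973 0.3865 0.0522]
```

View pics/crop1.png

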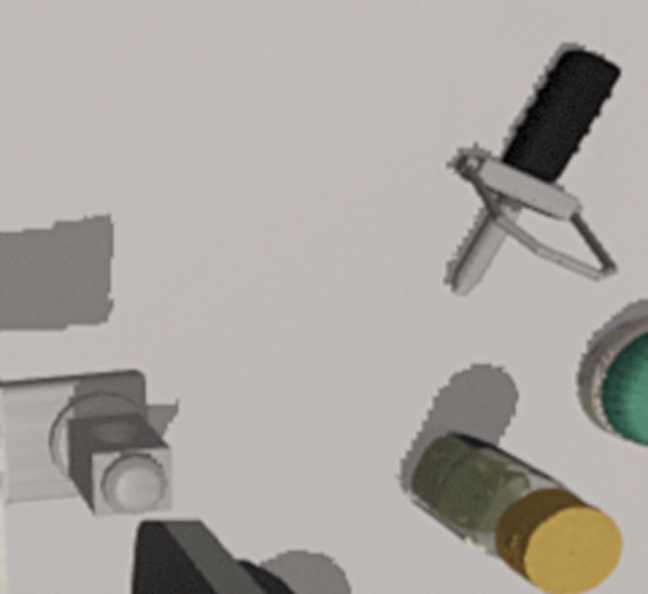

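Good fixes: cutter yaw ≈ +5.6°, bowl (0.579,-0.010), post (0.5545,0.1425), dial (0.4405,-0.0243), pin handle ≈ (0.435,0.378) with its tip along -22°, and chunk (0.445,-0.273) with its long axis near y. Next, the chunk.

```bash

python3 -m crank '{"hand":[0,0,0,0,0],"translation":[[0.06,-0.147,-0.013],[0.06,-0.147,-0.013],[0.06,-0.147,-0.013],[0.06,-0.147,-0.013],[0.06,-0.147,-0.013]],"dr":[[0,0,0],[0,0,0],[0,0,0],[0,0,0],[0,0,0]]}' >/dev/null
python3 -m crank '{"hand":[0,0,0,0,0],"translation":[[0.06,-0.147,-0.013],[0.06,-0.147,-0.013],[0.06,-0.147,-0.013],[0.06,-0.147,-0.013],[0.06,-0.147,-0.013]],"dr":[[0.14,0,0],[0.28,0,0],[0.43,0,0],[0.58,0,0],[0.73,0,0]]}' >/dev/null
python3 -m crank '{"hand":[0,0,0,0,0],"translation":[[0,0,0],[0,0,0],[0,0,0],[0,0,0],[0,0,0]],"dr":[[0.14,0,0],[0.28,0,0],[0.43,0,0],[0.58,0,0],[0.734,0,0]]}'
cat > orange.py <<'E'
from h import *
def pieces(n="wrist"):
    im,d,c=shot(n); W=world(c,d); hsv=cv2.cvtColor(im,cv2.COLOR_BGR2HSV)
    m=((hsv[...,0]<16)&(hsv[...,1]>150)&(hsv[...,2]>100)&(W[...,2]>.022)&(W[...,2]<.15)&(W[...,1]<.2)).astype(np.uint8)
    k,l,s,ce=cv2.connectedComponentsWithStats(m)
    for i in range(1,k):
        if s[i,4]<100: continue
        p=W[l==i]; r=cv2.minAreaRect((p[:,:2]*1000).astype(np.float32))
        print(s[i,:5],np.median(p,0).round(4),p[:,2].max().round(4),[np.round(x,1) for x in r])
    return im,d,c,W
if __name__=="__main__":
    im,_,_,_=pieces(); s=sensors.observe(); print(s["time_s"],np.round(s["q"],1),np.round(s["position"],4)); cv2.imwrite("pics/last.png",im)
E
python3 orange.py
```

```text
time_s: 3.25
position: [0.4455, -0.2714, 0.2824]
tool_rot: [[0.001, 0.994, 0.106], [-0.001, 0.106, -0.994], [-1.0, 0.001, 0.001]]
ft_force: [-0.7, 0.5, 0.5]
grip_width: 0.0853
[ 302  167   46   73 3019] [ 0.4454 -0.2698  0.0571] 0.0625 [array([ 446.6, -273.5]), array([41.8, 65.3]), np.float64(5.8)]
[ 375  293   47   43 1785] [ 0.5277 -0.3701  0.0578] 0.0639 [array([ 530.5, -375.4]), array([43.4, 40.2]), np.float64(10.5)]
[413 425  32  19 350] [ 0.5944 -0.5265  0.0283] 0.0384 [array([ 594.2, -526.9]), array([34.2, 11.8]), np.float64(5.2)]
3.3 [-44.4  17.   73.1   0.   89.8 -50. ] [ 0.4455 -0.2714  0.2824]
```

```bash

python3 -m crank '{"hand":[0,0,0,0,0],"translation":[[0.05,0.001,0.002],[0.10,0.001,0.002],[0.15,0.001,0.002],[0.19,0.001,0.002],[0.22,0.001,0.002]],"dr":[[0,0,0],[0,0,0],[0,0,0],[0,0,0],[0,0,0]]}' 
python3 -m crank '{"hand":[0,0,160,255,255],"translation":[[0.02,0,0],[0.037,0,0],[0.037,0,0],[0.037,0,0],[0.037,0,0]],"dr":[[0,0,0],[0,0,0],[0,0,0],[0,0,0],[0,0,0]]}' 40
python3 -m crank '{"hand":[255,255,255,255,255],"translation":[[0,0,0],[0,0,0],[-0.05,0,0],[-0.1,0,0],[-0.15,0,0]],"dr":[[0,0,0],[0,0,0],[0,0,0],[0,0,0],[0,0,0]]}'
python3 -c "
from h import *
s=sensors.observe();a=np.radians(5.6);X=np.array([np.cos(a),np.sin(a)]);Y=np.array([-X[1],X[0]]);p=np.array([.579,-.010])-.035*Y
print(p,s['grip_width'],togo([*p,.25]))"
```

```text
time_s: 3.8
position: [0.4462, -0.2732, 0.0597]
tool_rot: [[-0.001, 0.993, 0.115], [0.001, 0.115, -0.993], [-1.0, -0.0, -0.001]]
ft_force: [0.0, -0.6, 0.3]
grip_width: 0.0851
time_s: 4.3
position: [0.4466, -0.275, 0.0256]
tool_rot: [[0.002, 0.994, 0.112], [-0.002, 0.112, -0.994], [-1.0, 0.002, 0.002]]
ft_force: [4.0, 0.7, 1.9]
grip_width: 0.0436
time_s: 4.8
position: [0.4454, -0.2746, 0.1769]
tool_rot: [[0.0, 0.994, 0.111], [-0.0, 0.111, -0.994], [-1.0, 0.0, 0.0]]
ft_force: [1.4, -0.6, -1.0]
grip_width: 0.0427
[ 0.5824154  -0.04483296] 0.042697176421882345 [-0.07311757  0.1616892  -0.21304479]
```

```bash

python3 -m crank '{"hand":[255,255,255,255,255],"translation":[[-0.04,0.02,-0.02],[-0.073,0.05,-0.05],[-0.073,0.08,-0.08],[-0.073,0.1,-0.11],[-0.073,0.12,-0.14]],"dr":[[0,0,0],[0,0,0],[0,0,0],[0,0,0],[0,0,0]]}' >/dev/null
python3 -m crank '{"hand":[255,255,255,255,255],"translation":[[0,0.02,-0.03],[0,0.042,-0.073],[0,0.042,-0.073],[0,0.042,-0.073],[0,0.042,-0.073]],"dr":[[-0.14,0,0],[-0.28,0,0],[-0.42,0,0],[-0.56,0,0],[-0.7,0,0]]}' >/dev/null
python3 -m crank '{"hand":[255,255,255,255,255],"translation":[[0,0,0],[0,0,0],[0,0,0],[0,0,0],[0,0,0]],"dr":[[-0.14,0,0],[-0.28,0,0],[-0.42,0,0],[-0.56,0,0],[-0.7,0,0]]}' >/dev/null
python3 -m crank '{"hand":[255,255],"translation":[[0,0,0],[0,0,0]],"dr":[[-0.14,0,0],[-0.157,0,0]]}'
python3 -c "
from h import *
s=sensors.observe();print(togo([.5824,-.0448,.095]),np.round(s['q'],1))"
```

```text
time_s: 6.5
position: [0.5829, -0.0451, 0.2479]
tool_rot: [[0.001, -0.099, 0.995], [-0.0, 0.995, 0.099], [-1.0, -0.0, 0.001]]
ft_force: [0.1, -0.0, -0.3]
grip_width: 0.0428
[ 0.15293772  0.00040169 -0.00057115] [ -16.    24.7   66.8   -0.    88.4 -111.7]
```

```bash

python3 -m crank '{"hand":[255,255,255,255,255],"translation":[[0.045,0,0],[0.085,0,0],[0.12,0,0],[0.15,0,0],[0.155,0,0]],"dr":[[0,0,0],[0,0,0],[0,0,0],[0,0,0],[0,0,0]]}' 
python3 -m crank '{"hand":[90,90,90,90,90],"translation":[[0,0,0],[0,0,0],[0,0,0],[-0.05,0,0],[-0.1,0,0]],"dr":[[0,0,0],[0,0,0],[0,0,0],[0,0,0],[0,0,0]]}'
python3 -m crank '{"hand":[0,0,0,0,0],"translation":[[-0.05,0,0],[-0.05,-0.05,0],[-0.05,-0.10,0],[-0.05,-0.145,0],[-0.05,-0.19,0]],"dr":[[0,0,0],[0,0,0],[0,0,0],[0,0,0],[0,0,0]]}'
python3 orange.py
```

```text
time_s: 7.0
position: [0.5815, -0.0448, 0.0895]
tool_rot: [[-0.006, -0.094, 0.996], [0.002, 0.996, 0.094], [-1.0, 0.002, -0.006]]
ft_force: [0.5, 0.2, 0.4]
grip_width: 0.0425
time_s: 7.5
position: [0.5827, -0.0451, 0.1942]
tool_rot: [[-0.001, -0.097, 0.995], [0.0, 0.995, 0.097], [-1.0, 0.0, -0.001]]
ft_force: [1.1, -0.1, 0.3]
grip_width: 0.0554
time_s: 8.0
position: [0.6015, -0.2362, 0.244]
tool_rot: [[0.002, -0.097, 0.995], [-0.001, 0.995, 0.097], [-1.0, -0.001, 0.002]]
ft_force: [0.8, 0.4, 0.8]
grip_width: 0.0856
[ 121   72   60   64 3081] [ 0.5305 -0.3722  0.0585] 0.0636 [array([ 533.2, -382.4]), array([44.5, 53.6]), np.float64(10.2)]
[ 546  175   36   77 1464] [ 0.5837 -0.0508  0.071 ] 0.0743 [array([583.4, -48.9]), array([21.7, 61.7]), np.float64(88.7)]
[   0  190   37   44 1096] [ 0.6357 -0.5029  0.0335] 0.042 [array([ 635.4, -505.2]), array([38.1, 28. ]), np.float64(0.5)]
8.05 [-3.240e+01  3.170e+01  5.570e+01 -1.000e-01  9.240e+01 -1.276e+02] [ 0.6012 -0.2428  0.2429]
```

View pics/last.png

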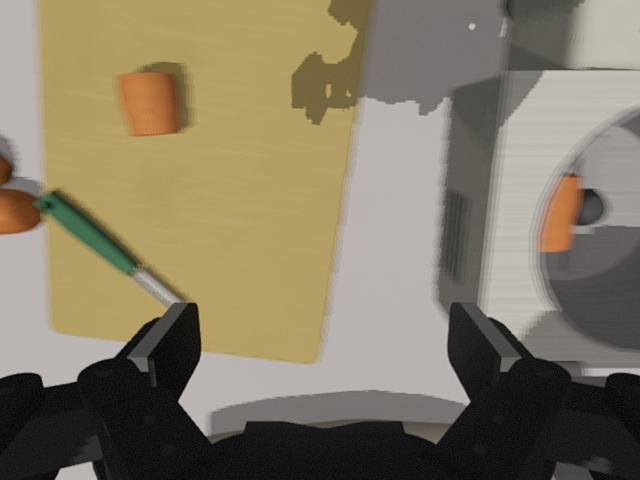

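The chunk lies in the bowl along x at (560,213), and the heel is still on the board at (150,103). I'll fetch the heel with the same wrist orientation.

```bash

python3 -m crank '{"hand":[0,0,0,0,0],"translation":[[0.01,-0.035,-0.02],[0.03,-0.07,-0.04],[0.05,-0.1,-0.06],[0.07,-0.12,-0.08],[0.094,-0.128,-0.083]],"dr":[[-0.04,0,0],[-0.06,0,0],[-0.06,0,0],[-0.06,0,0],[-0.06,0,0]]}' 
python3 orange.py
python3 -c "
from h import *
print(togo([.531,-.378,.0245]))"
```

```text
time_s: 8.55
position: [0.5298, -0.3724, 0.1494]
tool_rot: [[0.002, -0.153, 0.988], [-0.003, 0.988, 0.153], [-1.0, -0.003, 0.001]]
ft_force: [-0.1, -0.8, 0.9]
grip_width: 0.0855
[ 280  199   70   81 4817] [ 0.5267 -0.3769  0.0577] 0.0636 [array([ 531.1, -377.3]), array([43.3, 42. ]), np.float64(9.3)]
[    0   229   135   137 11573] [ 0.6135 -0.544   0.0367] 0.0449 [array([ 604.2, -546.9]), array([94.5, 94.2]), np.float64(10.0)]
8.6 [ -45.5   35.4   65.3   -0.    79.6 -144.3] [ 0.529  -0.3715  0.1447]
[ 0.12013499 -0.00708117  0.00132693]
```

```bash

python3 -m crank '{"hand":[0,0,0,255,255],"translation":[[0.05,-0.007,0.001],[0.09,-0.007,0.001],[0.12,-0.007,0.001],[0.12,-0.007,0.001],[0.12,-0.007,0.001]],"dr":[[0,0,0],[0,0,0],[0,0,0],[0,0,0],[0,0,0]]}' 40
python3 -m crank '{"hand":[255,255,255,255,255],"translation":[[0,0,0],[0,0,0],[0,0,0],[-0.05,0,0],[-0.1,0,0]],"dr":[[0,0,0],[0,0,0],[0,0,0],[0,0,0],[0,0,0]]}'
python3 -m crank '{"hand":[255,255,255,255,255],"translation":[[-0.05,0,0],[-0.10,0,0],[-0.13,0.03,0],[-0.13,0.08,0],[-0.13,0.13,0]],"dr":[[0,0,0],[0,0,0],[0.02,0,0],[0.04,0,0],[0.06,0,0]]}'
python3 -c "
from h import *
a=np.radians(5.6);Y=np.array([-np.sin(a),np.cos(a)]);p=np.array([.579,-.010])+.038*Y
print(p,togo([*p,.25]))"
```

```text
time_s: 9.1
position: [0.5343, -0.3768, 0.0302]
tool_rot: [[0.001, -0.157, 0.988], [-0.001, 0.988, 0.157], [-1.0, -0.002, 0.001]]
ft_force: [0.2, 0.7, 0.2]
grip_width: 0.0592
time_s: 9.6
position: [0.5332, -0.3762, 0.1302]
tool_rot: [[-0.001, -0.157, 0.988], [0.001, 0.988, 0.157], [-1.0, 0.001, -0.001]]
ft_force: [0.3, -0.1, 1.0]
grip_width: 0.0426
time_s: 10.1
position: [0.5126, -0.247, 0.2606]
tool_rot: [[0.003, -0.095, 0.995], [-0.002, 0.995, 0.095], [-1.0, -0.003, 0.003]]
ft_force: [0.7, 0.3, -1.1]
grip_width: 0.0424
[0.57529185 0.02781864] [0.01010828 0.26762598 0.08846351]
```

```bash

python3 -m crank '{"hand":[255,255,255,255,255],"translation":[[0,0.045,0.015],[0,0.09,0.03],[0,0.135,0.045],[0,0.18,0.06],[0,0.225,0.075]],"dr":[[0,0,0],[0,0,0],[0,0,0],[0,0,0],[0,0,0]]}' 
python3 -m crank '{"hand":[255,255,255,255,255],"translation":[[0,0.043,0.013],[0.05,0.043,0.013],[0.10,0.043,0.013],[0.14,0.043,0.013],[0.165,0.043,0.013]],"dr":[[0,0,0],[0,0,0],[0,0,0],[0,0,0],[0,0,0]]}' 
python3 -m crank '{"hand":[90,90,90,90,90],"translation":[[0,0,0],[0,0,0],[0,0,0],[-0.05,0,0],[-0.1,0,0]],"dr":[[0,0,0],[0,0,0],[0,0,0],[0,0,0],[0,0,0]]}'
python3 -m crank '{"hand":[90,90,90,90,90],"translation":[[-0.05,0,0],[-0.1,0,-0.03],[-0.15,0,-0.07],[-0.15,0,-0.10],[-0.15,0,-0.12]],"dr":[[0,0,0],[0,0,0],[0,0,0],[0,0,0],[0,0,0]]}'
python3 - <<'E'
from orange import *
im,d,c,W=pieces(); cv2.imwrite("pics/last2.png",im); s=sensors.observe(); print(np.round(s["q"],1))
E
```

```text
time_s: 10.6
position: [0.5659, -0.0149, 0.26]
tool_rot: [[0.002, -0.097, 0.995], [-0.001, 0.995, 0.097], [-1.0, -0.001, 0.002]]
ft_force: [-0.1, -0.6, -0.8]
grip_width: 0.0427
time_s: 11.1
position: [0.5737, 0.0275, 0.0918]
tool_rot: [[-0.002, -0.097, 0.995], [0.0, 0.995, 0.097], [-1.0, 0.0, -0.002]]
ft_force: [1.5, -0.2, 0.2]
grip_width: 0.0426
time_s: 11.6
position: [0.5744, 0.0274, 0.1959]
tool_rot: [[0.0, -0.097, 0.995], [0.001, 0.995, 0.097], [-1.0, 0.001, 0.0]]
ft_force: [2.5, 0.3, 0.9]
grip_width: 0.0551
time_s: 12.1
position: [0.4531, 0.0159, 0.3484]
tool_rot: [[0.009, -0.098, 0.995], [-0.002, 0.995, 0.098], [-1.0, -0.002, 0.009]]
ft_force: [1.0, 0.0, -0.3]
grip_width: 0.0555
[ 236  270   38   55 1456] [ 0.5735 -0.0444  0.0688] 0.0739 [array([581.2, -49.7]), array([59.8, 41.5]), np.float64(4.1)]
[ 307  270   37   39 1032] [0.5644 0.0276 0.0644] 0.0702 [array([564.6,  28.7]), array([41.6, 40.6]), np.float64(8.1)]
[ -13.1    7.8   74.8    0.    97.  -108.6]
```

View pics/last2.png

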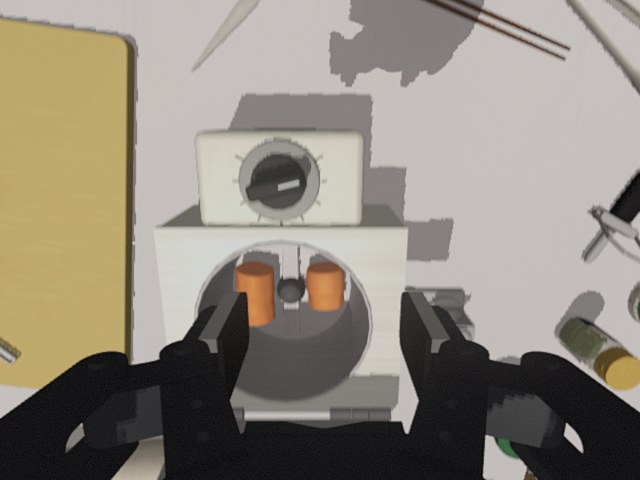

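Both carrot pieces are in the bowl (chunk at (255,293), heel at (325,285)). Now the lid: I'll work out an arc for the closed fingertips.

```bash
cat >> h.py <<'E'
A=np.radians(5.6); CR=np.array([[np.cos(A),-np.sin(A),0],[np.sin(A),np.cos(A),0],[0,0,1]]); CO=np.array([.579,-.010,0])
def cut(p): return CR@np.array(p)+CO          # cutter -> world
def incut(p): return CR.T@(np.array(p)-CO)
E
python3 - <<'E'
from h import *
z=np.load("pics/scene1.npz"); c=cams.calibration("scene"); W=world(c,z["d"]); P=(W-CO)@CR
m=(P[...,0]>.08)&(P[...,0]<.2)&(abs(P[...,1])<.095)&(W[...,2]>.16)&(W[...,2]<.34)
p=P[m]; 
for lo in np.arange(.16,.34,.02):
    q=p[(p[:,2]>=lo)&(p[:,2]<lo+.02)]; print(round(lo,2),len(q),np.percentile(q[:,0],[5,50,95]).round(4) if len(q) else '')
s=sensors.observe(); print("tcp in cutter",incut(s["position"]).round(4))
for w in [(.15,.065,.39),(.15,.065,.298)]: print(w,cut(w).round(3),togo(cut(w)).round(4))
for t in [100,90,80,70,60,50,40,30,20,10,0]:
    th=np.radians(t); u=np.array([-np.cos(th),np.sin(th)]);n=np.array([np.sin(th),np.cos(th)])
    P=np.array([.098,.132])+.172*u+.008*n; print(t,P.round(4),"tcp",(P+[.011,0]-.003*n).round(4))
E
```

```text
0.16 212 [0.0978 0.1006 0.1035]
0.18 234 [0.0998 0.1028 0.1058]
0.2 232 [0.1016 0.1046 0.1078]
0.22 236 [0.104  0.1068 0.11  ]
0.24 226 [0.1055 0.1086 0.1115]
0.26 253 [0.1071 0.1104 0.1136]
0.28 260 [0.1096 0.1125 0.1154]
0.3 279 [0.1115 0.1147 0.119 ]
0.32 102 [0.1143 0.1168 0.1208]
tcp in cutter [-0.1244  0.0383  0.3475]
(0.15, 0.065, 0.39) [0.722 0.069 0.39 ] [-0.0407  0.0266  0.2747]
(0.15, 0.065, 0.298) [0.722 0.069 0.298] [0.0512 0.0268 0.274 ]
100 [0.1357 0.3   ] tcp [0.1438 0.3005]
90 [0.106 0.304] tcp [0.114 0.304]
80 [0.076  0.3028] tcp [0.0841 0.3023]
70 [0.0467 0.2964] tcp [0.0549 0.2953]
60 [0.0189 0.285 ] tcp [0.0273 0.2835]
50 [-0.0064  0.2689] tcp [0.0023 0.267 ]
40 [-0.0286  0.2487] tcp [-0.0195  0.2464]
30 [-0.047   0.2249] tcp [-0.0375  0.2223]
20 [-0.0609  0.1983] tcp [-0.0509  0.1955]
10 [-0.07    0.1697] tcp [-0.0595  0.1668]
0 [-0.074  0.14 ] tcp [-0.063  0.137]
```

```bash

python3 -m crank '{"hand":[255,255,255,255,255],"translation":[[-0.04,0,0.0],[-0.045,0.027,0.04],[-0.045,0.027,0.085],[-0.045,0.027,0.13],[-0.045,0.027,0.17]],"dr":[[0,0,0],[0,0,0],[0,0,0],[0,0,0],[0,0,0]]}' 60
python3 -m crank '{"hand":[255,255,255,255,255],"translation":[[0,0,0.04],[0,0,0.08],[0,0,0.105],[0,0,0.105],[0,0,0.105]],"dr":[[0,0,0],[0,0,0],[0,0,0],[0,0,0],[0,0,0]]}'
python3 - <<'E'
from h import *
s=sensors.observe(); print(incut(s["position"]),np.round(s["q"],1)); print(togo(cut([.152,.065,.298])))
E
```

```text
time_s: 12.65
position: [0.6231, 0.0598, 0.3898]
tool_rot: [[0.003, -0.098, 0.995], [0.0, 0.995, 0.098], [-1.0, 0.0, 0.003]]
ft_force: [0.5, -1.0, 0.4]
grip_width: 0.0002
time_s: 13.15
position: [0.7182, 0.0686, 0.3839]
tool_rot: [[0.007, -0.097, 0.995], [0.001, 0.995, 0.097], [-1.0, -0.0, 0.007]]
ft_force: [0.2, 0.0, 1.2]
grip_width: 0.0001
[0.14625009 0.06461002 0.38391485] [-3.900e+00  4.250e+01  1.270e+01  1.000e-01  1.244e+02 -9.950e+01]
[0.08595458 0.00039558 0.00512151]
```

```bash

python3 -m crank '{"hand":[255,255,255,255,255],"translation":[[0.03,0,0.003],[0.06,0,0.006],[0.085,0,0.006],[0.085,0,0.006],[0.085,0,0.006]],"dr":[[0,0,0],[0,0,0],[0,0,0],[0,0,0],[0,0,0]]}' 60
python3 - <<'E'
from h import *
s=sensors.observe(); print(incut(s["position"]),np.round(s["q"],1),s["ft_force"])
E
```

```text
time_s: 13.65
position: [0.7249, 0.069, 0.3018]
tool_rot: [[0.011, -0.097, 0.995], [0.0, 0.995, 0.097], [-1.0, -0.001, 0.011]]
ft_force: [-0.5, -0.1, 0.5]
grip_width: -0.0003
[0.15294547 0.06433403 0.30184111] [-3.900e+00  4.080e+01  2.930e+01  1.000e-01  1.093e+02 -9.940e+01] [-0.47206995 -0.07324394  0.45421099]
```

```bash

python3 -m crank '{"hand":[255,255,255,255,255],"translation":[[-0.001,0,-0.02],[-0.002,0,-0.04],[0,0,-0.069],[0.007,0,-0.098],[0.0185,0,-0.126]],"dr":[[0,0,0],[0,0,0],[0,0,0],[0,0,0],[0,0,0]]}' 
python3 - <<'E'
from h import *
s=sensors.observe(); print(incut(s["position"]),s["ft_force"]); im,d,c=shot("side"); cv2.imwrite("pics/side2.png",im[150:330,180:420])
for w in [(.0023,.267),(-.0195,.2464),(-.0375,.2223),(-.051,.1955),(-.0595,.1668),(-.063,.137)]: print(togo(cut([w[0],.065,w[1]])).round(4))
E
```

```text
time_s: 14.15
position: [0.6002, 0.0565, 0.2833]
tool_rot: [[0.016, -0.097, 0.995], [-0.0, 0.995, 0.097], [-1.0, -0.002, 0.016]]
ft_force: [4.7, -0.4, -0.9]
grip_width: -0.0002
[0.02757615 0.06415797 0.28326143] [ 4.68623354 -0.36381576 -0.891758  ]
[ 0.0132  0.0001 -0.0204]
[ 0.0337  0.0001 -0.0424]
[ 0.0576  0.0001 -0.0605]
[ 0.0844  0.0001 -0.0742]
[ 1.13e-01  1.00e-04 -8.29e-02]
[ 1.428e-01  1.000e-04 -8.660e-02]
```

```bash

python3 -m crank '{"hand":[255,255,255,255,255],"translation":[[0.015,0,-0.022],[0.035,0,-0.043],[0.059,0,-0.061],[0.085,0,-0.075],[0.113,0,-0.083]],"dr":[[0,0,0],[0,0,0],[0,0,0],[0,0,0],[0,0,0]]}' 
python3 -m crank '{"hand":[255,255,255,255,255],"translation":[[0.015,0,-0.003],[0.025,0,-0.004],[0.03,0,-0.004],[0.031,0,-0.004],[0.031,0,-0.004]],"dr":[[0,0,0],[0,0,0],[0,0,0],[0,0,0],[0,0,0]]}' 
python3 - <<'E'
from h import *
s=sensors.observe(); print(incut(s["position"]),s["ft_force"])
E
```

```text
time_s: 14.7
position: [0.519, 0.0484, 0.1681]
tool_rot: [[0.013, -0.097, 0.995], [-0.001, 0.995, 0.097], [-1.0, -0.002, 0.013]]
ft_force: [0.8, 0.9, 1.1]
grip_width: 0.0001
time_s: 15.2
position: [0.5152, 0.0481, 0.1402]
tool_rot: [[0.012, -0.098, 0.995], [-0.001, 0.995, 0.098], [-1.0, -0.002, 0.012]]
ft_force: [-16.8, 0.0, 40.2]
grip_width: -0.0
[-0.05783402  0.06405015  0.14022246] [-1.68236070e+01  1.64123668e-02  4.01543117e+01]
```

```bash

python3 -m crank '{"hand":[255,255,200,0,0],"translation":[[-0.03,0,-0.003],[-0.07,0,-0.03],[-0.12,0.03,-0.06],[-0.16,0.06,-0.09],[-0.2,0.08,-0.12]],"dr":[[0,0,0],[0,0,0],[0,0,0],[0,0,0],[0,0,0]]}' 
python3 - <<'E'
from h import *
im,d,c=shot("wrist"); cv2.imwrite("pics/w3.png",im); np.savez("pics/w3.npz",im=im,d=d); W=world(c,d); P=(W-CO)@CR
for x in np.arange(-.09,.09,.02):
    m=(abs(P[...,0]-x)<.01)&(abs(P[...,1]+.07)<.03)&(d>0); print(x.round(3),m.sum(),np.median(P[m][:,2]).round(4) if m.any() else '')
s=sensors.observe(); print(s["position"],np.round(s["q"],1))
E
```

```text
time_s: 15.7
position: [0.4012, 0.1071, 0.317]
tool_rot: [[0.01, -0.097, 0.995], [0.001, 0.995, 0.097], [-1.0, -0.0, 0.01]]
ft_force: [0.4, -0.0, 0.2]
grip_width: 0.0431
-0.09 2277 0.1292
-0.07 1512 0.1402
-0.05 1391 0.1406
-0.03 764 0.1404
-0.01 159 0.1401
0.01 5 0.1466
0.03 174 0.1443
0.05 142 0.1403
0.07 0 
[0.39912287 0.10907185 0.32303029] [ -1.3   3.9  83.3   0.1  91.8 -97. ]
```

View pics/w3.png

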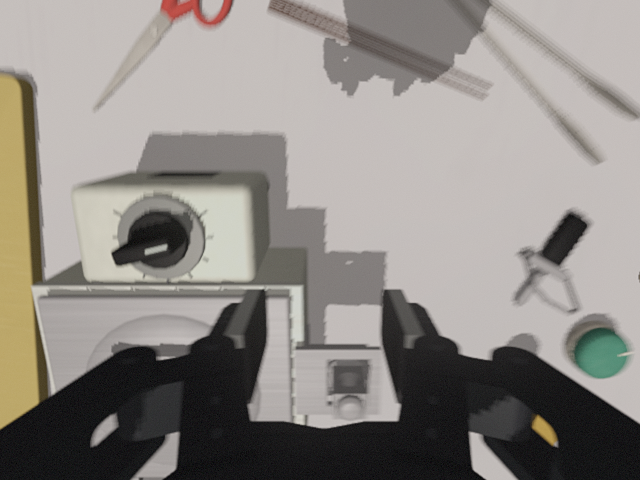

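The lid top reads 0.140 across its length, so it's shut, with the eye round the post at (350,380). The pin is at (565,245). I'll go above the pin, aligned with it.

```bash

python3 -m crank '{"hand":[0,0,0,0,0],"translation":[[0,0.045,0.01],[0,0.09,0.02],[0.02,0.135,0.03],[0.04,0.175,0.04],[0.06,0.21,0.045]],"dr":[[0,0,0],[0,0,0],[0,0,0],[0,0,0],[0,0,0]]}' 
python3 -m crank '{"hand":[0,0,0,0,0],"translation":[[0.02,0.04,0.005],[0.03,0.053,0.01],[0.03,0.053,0.01],[0.03,0.053,0.01],[0.03,0.053,0.01]],"dr":[[0.12,0,0],[0.24,0,0],[0.36,0,0],[0.483,0,0],[0.483,0,0]]}' 
python3 - <<'E'
from h import *
im,d,c=shot("wrist"); cv2.imwrite("pics/w4.png",im); np.savez("pics/w4.npz",im=im,d=d); W=world(c,d); hsv=cv2.cvtColor(im,cv2.COLOR_BGR2HSV)
v,u=np.mgrid[:480,:640]
m=((hsv[...,2]<70)&(v<300)&(W[...,2]<.05)&(W[...,2]>.009)&(d>0)).astype(np.uint8)
k,l,s,ce=cv2.connectedComponentsWithStats(m)
for i in range(1,k):
    if s[i,4]>200:
        p=W[l==i]; q=p[p[:,2]>.012]; r=cv2.minAreaRect((q[:,:2]*1000).astype(np.float32)); print(s[i],q.mean(0).round(4),np.percentile(p[:,2],[5,50,95]).round(4),[np.round(x,1) for x in r])
s=sensors.observe(); print(s["position"],np.round(s["q"],1))
E
```

```text
time_s: 16.25
position: [0.4274, 0.3225, 0.2549]
tool_rot: [[0.01, -0.098, 0.995], [0.003, 0.995, 0.098], [-1.0, 0.002, 0.01]]
ft_force: [1.1, 0.5, -0.3]
grip_width: 0.0855
time_s: 16.75
position: [0.4322, 0.3742, 0.2254]
tool_rot: [[0.008, 0.377, 0.926], [0.002, 0.926, -0.377], [-1.0, 0.005, 0.007]]
ft_force: [0.4, 0.0, 0.4]
grip_width: 0.0852
[ 316  171   30   68 1902] [0.4348 0.3812 0.0154] [0.0128 0.0155 0.017 ] [array([435.9, 381. ]), array([25.4, 58.4]), np.float64(67.6)]
[0.43204244 0.37402033 0.22524545] [ 29.1  24.   71.8  -0.1  83.7 -39. ]
```

View pics/w4.png

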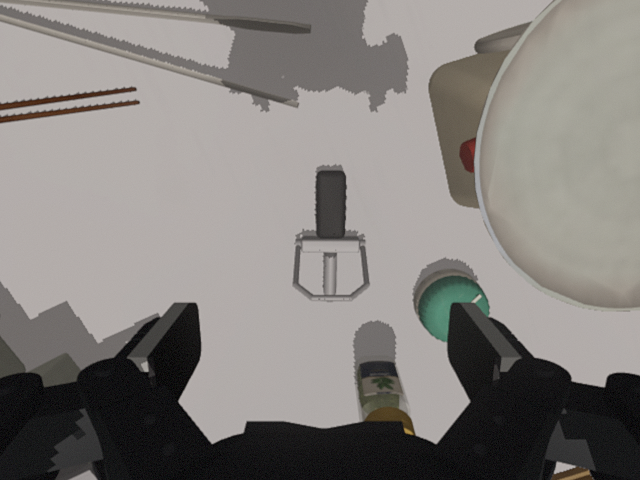

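The pin is seen squarely: handle (331,203), crossbar (330,242), bow (330,297), with the tip under the bow. I'll check clearance to the scale bowl on the right before descending.

```bash
python3 - <<'E'
from h import *
z=np.load("pics/w4.npz"); c=cams.calibration("wrist"); W=world(c,z["d"]); s=sensors.observe(); R=np.array(s["tool_rot"])
t=np.array([.4295,.3837,.003]); L=(W-t)@R
v,u=np.mgrid[:480,:640]
for lo,hi in [(.03,.07),(.07,.12),(.12,.18),(.18,.3)]:
    m=(W[...,2]>lo)&(W[...,2]<hi)&(z["d"]>.1)&(v<300)&(abs(L[...,1])<.2)
    q=L[m]; 
    for nm,g in [("right",q[q[:,1]>.02]),("left",q[q[:,1]<-.02])]:
        if len(g): i=abs(g[:,1]).argmin(); print(lo,nm,len(g),g[i].round(3),"z range",g[:,2].min().round(3),g[:,2].max().round(3))
print("togo",togo([.4295,.3837,.003]).round(4))
# bow/crossbar line centre check in tool frame
bar=L[(W[...,2]>.011)&(W[...,2]<.02)&(v>232)&(v<250)&(u>290)&(u<372)]; print("bar y",bar[:,1].min(),bar[:,1].max(),"z",bar[:,2].min(),bar[:,2].max())
bow=L[(W[...,2]>.05)&(W[...,2]<.08)&(v>280)&(v<302)&(u>290)&(u<372)]; print("bow",len(bow),bow.mean(0) if len(bow) else '')
E
```

```text
0.03 right 5052 [-0.061  0.02   0.068] z range -0.133 0.087
0.03 left 566 [-0.062 -0.02   0.069] z range -0.137 0.07
0.07 right 1617 [-0.08   0.086 -0.047] z range -0.12 -0.03
0.12 right 42461 [-0.14   0.074 -0.052] z range -0.123 0.041
togo [ 0.2222  0.0069 -0.0075]
bar y -0.03202649396685301 0.029771490207872314 z 0.03036584678230935 0.04584173306819689
bow 533 [-0.05975125 -0.0005376   0.0679077 ]
```

```bash

python3 -m crank '{"hand":[100,100,100,100,100],"translation":[[0.045,0.007,-0.0075],[0.09,0.007,-0.0075],[0.135,0.007,-0.0075],[0.175,0.007,-0.0075],[0.20,0.007,-0.0075]],"dr":[[0,0,0],[0,0,0],[0,0,0],[0,0,0],[0,0,0]]}' 
python3 -m crank '{"hand":[100,100],"translation":[[0.014,0,0],[0.02,0,0]],"dr":[[0,0,0],[0,0,0]]}' 
python3 -c "
from h import *
print(togo([.4295,.3837,.003]).round(4),sensors.observe()['ft_force'])"
```

```text
time_s: 17.3
position: [0.4279, 0.3827, 0.0218]
tool_rot: [[0.004, 0.373, 0.928], [-0.0, 0.928, -0.373], [-1.0, 0.001, 0.004]]
ft_force: [-0.2, 1.2, 0.2]
grip_width: 0.0519
time_s: 17.5
position: [0.4284, 0.383, 0.003]
tool_rot: [[0.005, 0.374, 0.927], [0.0, 0.927, -0.374], [-1.0, 0.002, 0.004]]
ft_force: [-0.4, 0.2, -0.7]
grip_width: 0.0518
[-0.      0.0011  0.0007] [-0.37552829  0.22960535 -0.68302076]
```

```bash

python3 -m crank '{"hand":[180,255,255,255,255],"translation":[[0,0,0],[0,0,0],[0,0,0],[0,0,0],[0,0,0]],"dr":[[0,0,0],[0,0,0],[0,0,0],[0,0,0],[0,0,0]]}' 80
python3 -m crank '{"hand":[255,255,255,255,255],"translation":[[-0.02,0,0],[-0.06,0,0],[-0.1,0,0],[-0.15,0,0],[-0.2,0,0]],"dr":[[0,0,0],[0,0,0],[0,0,0],[0,0,0],[0,0,0]]}' 
python3 -m crank '{"hand":[255,255,255,255,255],"translation":[[-0.03,0,0],[-0.05,-0.03,-0.01],[-0.05,-0.07,-0.02],[-0.05,-0.11,-0.02],[-0.05,-0.14,-0.02]],"dr":[[0,0,0],[-0.12,0,0],[-0.24,0,0],[-0.36,0,0],[-0.485,0,0]]}' 
python3 - <<'E'
from h import *
im,d,c=shot("wrist"); cv2.imwrite("pics/w5.png",im); np.savez("pics/w5.npz",im=im,d=d,E=c["extrinsics"]);s=sensors.observe(); np.savez("pics/w5s.npz",R=s["tool_rot"],p=s["position"])
im2,d2,c2=shot("scene"); np.savez("pics/s5.npz",im=im2,d=d2)
print(s["position"],np.round(s["tool_rot"],3),np.round(s["q"],1))
a=cv2.resize(im2[200:330,200:330],None,fx=4,fy=4,interpolation=cv2.INTER_CUBIC)
cv2.imwrite("pics/cmp5.png",np.hstack([im[200:460,180:470],cv2.resize(a,(260,260))]))
E
```

```text
time_s: 18.0
position: [0.4288, 0.3833, 0.0049]
tool_rot: [[0.008, 0.376, 0.927], [0.002, 0.927, -0.376], [-1.0, 0.005, 0.006]]
ft_force: [-0.6, -0.0, 6.5]
grip_width: 0.0237
time_s: 18.5
position: [0.4263, 0.3825, 0.2055]
tool_rot: [[0.004, 0.376, 0.927], [0.0, 0.927, -0.376], [-1.0, 0.002, 0.004]]
ft_force: [2.1, 0.6, -2.0]
grip_width: 0.0238
time_s: 19.0
position: [0.3538, 0.2591, 0.2533]
tool_rot: [[0.005, -0.105, 0.994], [0.0, 0.995, 0.105], [-1.0, -0.0, 0.005]]
ft_force: [0.7, -0.2, -1.6]
grip_width: 0.0237
[0.35248241 0.25669227 0.25338348] [[ 0.004 -0.112  0.994]
 [-0.002  0.994  0.112]
 [-1.    -0.002  0.004]] [ 20.5   9.2  88.6  -0.2  82.1 -75.9]
```

View pics/cmp5.png

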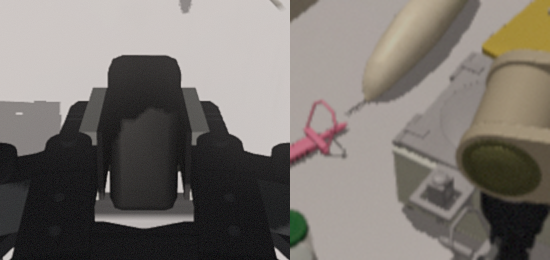

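The pin is held by its handle, with the crossbar visible at the bottom edge of the handle. I'll measure its attitude in the grip from depth.

```bash
python3 - <<'E'
from h import *
z=np.load("pics/w5.npz"); s=np.load("pics/w5s.npz"); c=cams.calibration("wrist"); c["extrinsics"]=z["E"]; W=world(c,z["d"]); L=(W-s["p"])@s["R"]
g=L[262:405,290:362].reshape(-1,3); dd=z["d"][262:405,290:362].ravel(); g=g[(dd>0)&(abs(g[:,0])<.05)]
print(len(g),np.percentile(g,[2,25,50,75,98],axis=0).round(4))
top=g[(abs(g[:,1])<.009)]
for lo in np.arange(-.05,.06,.008):
    q=top[(top[:,2]>=lo)&(top[:,2]<lo+.008)]
    if len(q)>10: print(lo.round(3),len(q),np.median(q[:,0]).round(4),q[:,1].mean().round(4))
b=L[405:425,270:380]; db=z["d"][405:425,270:380]; b=b[(db>0)&(abs(b[...,0])<.06)]; print("xbar",len(b),np.percentile(b,[5,50,95],axis=0).round(4) if len(b) else '')
print(np.round(z["d"][255:415:10,325],3))
E
```

```text
10138 [[-0.0169 -0.0088 -0.0194]
 [-0.0108 -0.0029 -0.0085]
 [-0.0103  0.0034  0.0048]
 [-0.0097  0.0096  0.0193]
 [-0.0064  0.015   0.0338]]
-0.026 446 -0.0084 0.0004
-0.018 1194 -0.0105 0.0002
-0.01 1094 -0.0106 0.0001
-0.002 1069 -0.0105 0.0001
0.006 1028 -0.0105 -0.0
0.014 945 -0.0104 0.0
0.022 915 -0.0104 0.0
0.03 510 -0.0103 -0.0
xbar 1917 [[-0.0112 -0.0141  0.0348]
 [-0.0094  0.0028  0.04  ]
 [-0.0048  0.0193  0.0426]]
[0.149 0.142 0.141 0.141 0.142 0.143 0.145 0.144 0.146 0.147 0.147 0.149
 0.15  0.151 0.153 0.154]
```

```bash
python3 - <<'E'
from h import *
for f,n in [("wrist1","wrist"),("w3","wrist"),("s5","scene"),("scene1","scene")]:
    z=np.load(f"pics/{f}.npz"); c=cams.calibration(n)
    if f=="w3":
        # rebuild extrinsics from pose at that time
        s=sensors.observe(); T=np.eye(4);T[:3,:3]=s["tool_rot"];T[:3,3]=s["position"]; M=np.linalg.inv(T)@np.array(c["extrinsics"])
        R=np.array([[0.010,-.097,.995],[.001,.995,.097],[-1,0,.010]]);T2=np.eye(4);T2[:3,:3]=R;T2[:3,3]=[0.3991,0.1091,0.3230]; c["extrinsics"]=T2@M
    elif "E" in z: c["extrinsics"]=z["E"]
    W=world(c,z["d"]); P=(W-CO)@CR
    m=(abs(W[...,2]-.175)<.006)&(W[...,1]>.11)&(W[...,1]<.18)&(W[...,0]>.5)&(W[...,0]<.6)
    p=P[m]; print(f,len(p),p.mean(0).round(4) if len(p) else '',np.percentile(p,[2,98],axis=0).round(4) if len(p) else '')
print("post guess cut",incut([.5545,.1425,.15]).round(4))
post=np.array([.5545,.1425,.15]); X=CR[:,0]
s=sensors.observe(); R=np.array(s["tool_rot"])
print("yaw",np.degrees(np.arctan2(R[1,1],R[0,1])))
for back in (.09,.062,0): # shank point 'back' behind the hole
    tcp=post-X*(.060+back)+[0,0,-.003]; print(back,tcp.round(4),togo(tcp).round(4),togo(tcp+[0,0,.08]).round(4))
E
```

```text
wrist1 654 [-0.0108  0.1527  0.1733] [[-0.0212  0.1401  0.1692]
 [ 0.002   0.1671  0.1773]]
w3 747 [-0.0161  0.156   0.1762] [[-0.0237  0.1423  0.1698]
 [ 0.0002  0.1699  0.1808]]
s5 69 [-0.011   0.1563  0.1745] [[-0.0236  0.1396  0.1698]
 [ 0.0013  0.1687  0.1808]]
scene1 78 [-0.0115  0.1559  0.1742] [[-0.0238  0.141   0.1693]
 [ 0.0014  0.1682  0.1797]]
post guess cut [-0.0095  0.1542  0.15  ]
yaw 95.78326718349717
0.09 [0.4052 0.1279 0.147 ] [ 0.1069 -0.135   0.0374] [ 0.0269 -0.1351  0.0378]
0.062 [0.4331 0.1306 0.147 ] [ 0.107  -0.1351  0.0654] [ 0.027  -0.1351  0.0658]
0 [0.4948 0.1366 0.147 ] [ 0.1073 -0.1353  0.1274] [ 0.0273 -0.1353  0.1278]
```

```bash

python3 -m crank '{"hand":[255,255,255,255,255],"translation":[[0.0,-0.035,0],[0.02,-0.07,0],[0.04,-0.105,0],[0.06,-0.135,0.01],[0.085,-0.135,0.02]],"dr":[[0,0,0],[0,0,0],[0,0,0],[0,0,0],[0.003,0,0]]}' 
python3 -m crank '{"hand":[255,255,255,255],"translation":[[0.015,0,0.015],[0.022,0,0.016],[0.022,0,0.016],[0.022,0,0.016]],"dr":[[0,0,0],[0,0,0],[0,0,0],[0,0,0]]}' 
cat > pinchk.py <<'E'
from h import *
import sys
post=cut([-.011,.1545,.15]); s=sensors.observe(); R=np.array(s["tool_rot"]); p=np.array(s["position"])
sh=p+R@[-.003,0,.060]; print("shank-post in cutter",(CR.T@(sh-post)).round(4),"yaw",np.degrees(np.arctan2(R[1,1],R[0,1])).round(2),"axis",(CR.T@R[:,2]).round(3),"F",np.round(s["ft_force"],1),np.round(s["wrist_torque"],2),"w",round(s["grip_width"],4))
for b in [.04,.02,.0]: print(b,togo(post-CR[:,0]*(.060+b)+[0,0,-.003]).round(4))
if len(sys.argv)>1:
    im,d,c=shot("scene"); im2,_,_=shot("side")
    a=cv2.resize(im[240:340,220:340],(480,400),interpolation=cv2.INTER_CUBIC); cv2.imwrite(sys.argv[1],a)
E
python3 pinchk.py pics/p6.png
```

```text
time_s: 19.6
position: [0.3905, 0.1261, 0.1682]
tool_rot: [[0.007, -0.091, 0.996], [0.0, 0.996, 0.091], [-1.0, -0.001, 0.007]]
ft_force: [0.5, 1.2, -1.6]
grip_width: 0.0236
time_s: 20.0
position: [0.405, 0.1302, 0.147]
tool_rot: [[0.006, -0.096, 0.995], [0.001, 0.995, 0.096], [-1.0, 0.0, 0.006]]
ft_force: [-0.5, 0.1, -2.3]
grip_width: 0.0238
shank-post in cutter [-0.0885  0.0019  0.0003] yaw 95.53 axis [ 1.    -0.001  0.006] F [-0.5  0.1 -2.3] [ 0.04  0.04 -0.05] w 0.0238
0.04 [ 0.0002 -0.0019  0.0485]
0.02 [ 0.0003 -0.0019  0.0685]
0.0 [ 0.0005 -0.0019  0.0885]
```

View pics/p6.png

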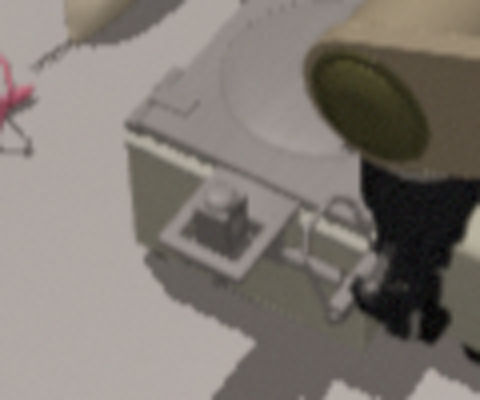

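The pin is held level, its tip at ~(285,250), in line with the post at (222,215). Advancing gently.

```bash

python3 -m crank '{"hand":[255,255,255,255,255],"translation":[[0,-0.002,0.015],[0,-0.002,0.03],[0,-0.002,0.04],[0,-0.002,0.045],[0,-0.002,0.05]],"dr":[[0,0,0],[0,0,0],[0,0,0],[0,0,0],[0,0,0]]}' 
python3 pinchk.py
python3 -m crank '{"hand":[255,255,255,255],"translation":[[0,0,0.005],[0,0,0.01],[0,0,0.015],[0,0,0.02]],"dr":[[0,0,0],[0,0,0],[0,0,0],[0,0,0]]}' 
python3 pinchk.py
```

```text
time_s: 20.6
position: [0.4552, 0.1328, 0.1468]
tool_rot: [[0.005, -0.096, 0.995], [0.0, 0.995, 0.096], [-1.0, -0.0, 0.005]]
ft_force: [-0.3, 0.6, -2.0]
grip_width: 0.0236
shank-post in cutter [-0.0383 -0.0004  0.0001] yaw 95.52 axis [ 1.    -0.001  0.005] F [-0.3  0.6 -2. ] [-0.05  0.09 -0.03] w 0.0236
0.04 [-0.0002  0.0003 -0.0017]
0.02 [-0.0001  0.0004  0.0183]
0.0 [0.     0.0004 0.0383]
time_s: 21.0
position: [0.4755, 0.1346, 0.1468]
tool_rot: [[0.005, -0.096, 0.995], [0.001, 0.995, 0.096], [-1.0, 0.0, 0.005]]
ft_force: [-0.4, -0.2, -3.2]
grip_width: 0.0236
shank-post in cutter [-0.0179 -0.0006  0.0001] yaw 95.51 axis [ 1.    -0.002  0.005] F [-0.4 -0.2 -3.2] [-0.02  0.07 -0.  ] w 0.0236
0.04 [-0.0003  0.0004 -0.0221]
0.02 [-0.0002  0.0005 -0.0021]
0.0 [-0.0001  0.0005  0.0179]
```

No contact force, and the tip should be ~20 mm into the hole. On to the stop.

```bash

python3 -m crank '{"hand":[255,255,255,255],"translation":[[0,0,0.006],[0,0,0.012],[0,0,0.015],[0,0,0.017]],"dr":[[0,0,0],[0,0,0],[0,0,0],[0,0,0]]}' 
python3 pinchk.py
python3 -m crank '{"hand":[255,255,255,255],"translation":[[0,0,0.002],[0,0,0.004],[0,0,0.004],[0,0,0.004]],"dr":[[0,0,0],[0,0,0],[0,0,0],[0,0,0]]}' 
python3 pinchk.py pics/p7.png
```

```text
time_s: 21.4
position: [0.4924, 0.1362, 0.1468]
tool_rot: [[0.005, -0.096, 0.995], [0.0, 0.995, 0.096], [-1.0, -0.0, 0.005]]
ft_force: [-0.6, -0.1, -1.4]
grip_width: 0.0233
shank-post in cutter [-0.001  -0.0006  0.0001] yaw 95.51 axis [ 1.    -0.002  0.005] F [-0.6 -0.1 -1.4] [-0.    0.02 -0.03] w 0.0233
0.04 [-0.0004  0.0005 -0.039 ]
0.02 [-0.0003  0.0005 -0.019 ]
0.0 [-0.0002  0.0005  0.001 ]
time_s: 21.8
position: [0.4931, 0.1363, 0.1465]
tool_rot: [[-0.002, -0.097, 0.995], [-0.001, 0.995, 0.097], [-1.0, -0.001, -0.002]]
ft_force: [-12.8, -3.5, 4.3]
grip_width: 0.0237
shank-post in cutter [-0.0002 -0.0006 -0.0006] yaw 95.54 axis [ 1.    -0.001 -0.002] F [-12.8  -3.5   4.3] [-0.55  2.04  0.01] w 0.0237
0.04 [-0.0004  0.0005 -0.0398]
0.02 [-0.0005  0.0005 -0.0198]
0.0 [-0.0005  0.0005  0.0002]
```

View pics/p7.png

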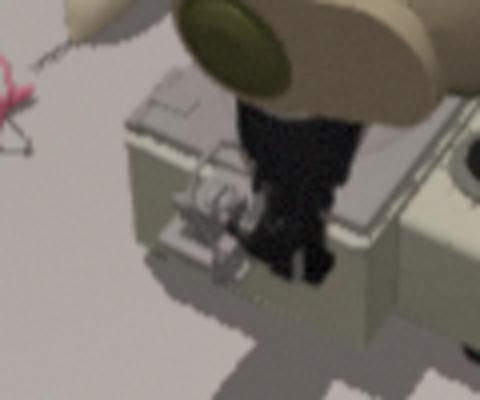

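The pin is home: 13 N against the stop, with computed offset under 1 mm. Release, rise, close, and position behind the bow.

```bash

python3 -m crank '{"hand":[200,120,120,120,120],"translation":[[0,0,-0.002],[0,0,-0.002],[0,0,-0.002],[-0.03,0,-0.002],[-0.07,0,-0.002]],"dr":[[0,0,0],[0,0,0],[0,0,0],[0,0,0],[0,0,0]]}' 
python3 -m crank '{"hand":[255,255,255,255],"translation":[[-0.02,0,0],[-0.03,0,0],[-0.03,0,0],[-0.03,0,0]],"dr":[[0,0,0],[0,0,0],[0,0,0],[0,0,0]]}' 
python3 - <<'E'
from h import *
im,d,c=shot("wrist"); np.savez("pics/w8.npz",im=im,d=d,E=c["extrinsics"]); W=world(c,d); P=(W-CO)@CR-np.array([-.011,.1545,.15])
im2,d2,c2=shot("scene"); cv2.imwrite("pics/s8.png",cv2.resize(im2[240:340,220:340],(480,400),interpolation=cv2.INTER_CUBIC))
W2=world(c2,d2);P2=(W2-CO)@CR-np.array([-.011,.1545,.15])
for P,dd in ((P,d),(P2,d2)):
    m=(P[...,2]>.033)&(P[...,2]<.075)&(abs(P[...,0])<.04)&(abs(P[...,1])<.04)&(dd>0); p=P[m]; print(len(p))
    for lo in (.035,.045,.05,.055): 
        q=p[(p[:,2]>=lo)&(p[:,2]<lo+.01)]; print(lo,len(q),q.mean(0).round(4) if len(q) else '')
for w in [(-.0145,.25),(-.0145,.201)]: print(w,togo(cut([-.011+w[0],.1545,w[1]])).round(4))
E
```

```text
time_s: 22.4
position: [0.4933, 0.1363, 0.2167]
tool_rot: [[0.002, -0.096, 0.995], [0.0, 0.995, 0.096], [-1.0, 0.0, 0.002]]
ft_force: [1.4, -0.6, -0.8]
grip_width: 0.045
time_s: 22.8
position: [0.4933, 0.1363, 0.2458]
tool_rot: [[0.004, -0.096, 0.995], [0.0, 0.995, 0.096], [-1.0, 0.0, 0.004]]
ft_force: [-0.1, 0.2, -0.5]
grip_width: -0.0003
13
0.035 0 
0.045 0 
0.05 1 [ 0.0059 -0.0022  0.0592]
0.055 12 [0.005  0.0001 0.0605]
59
0.035 12 [-0.0045  0.0033  0.0394]
0.045 17 [-0.0005  0.0028  0.0504]
0.05 22 [0.0011 0.0015 0.0556]
0.055 27 [0.0018 0.0021 0.0598]
(-0.0145, 0.25) [-0.0043  0.0005  0.0456]
(-0.0145, 0.201) [0.0447 0.0005 0.0455]
```

View pics/s8.png

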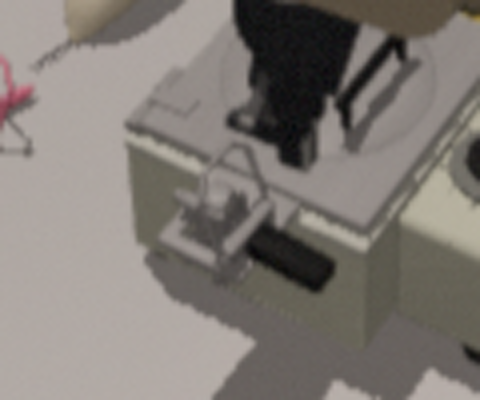

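The pin stays seated in the post, with the loop raised (bow ~(238,150)). The bow is at about +4 mm x and 60 mm above the hole. Going down behind it, then following its arc.

```bash

python3 -m crank '{"hand":[255,255,255,255,255],"translation":[[0,0,0.02],[0,0,0.04],[0.02,0,0.04],[0.045,0,0.04],[0.045,0,0.04]],"dr":[[0,0,0],[0,0,0],[0,0,0],[0,0,0],[0,0,0]]}' 
cat > lp.py <<'E'
from h import *
s=sensors.observe(); print((incut(s["position"])-[-.011,.1545,0]).round(4),np.round(s["ft_force"],1))
for w in [(-.0045,.201),(.005,.199),(.014,.195),(.0264,.186),(.036,.172),(.040,.1565),(.040,.1515)]: print(w,togo(cut([-.011+w[0],.1545,w[1]])).round(4))
E
python3 lp.py
```

```text
time_s: 23.4
position: [0.532, 0.1401, 0.1984]
tool_rot: [[-0.003, -0.096, 0.995], [0.0, 0.995, 0.096], [-1.0, 0.0, -0.003]]
ft_force: [-0.0, -0.8, -0.5]
grip_width: 0.0
[-0.0211 -0.0006  0.1984] [-0.  -0.8 -0.5]
(-0.0045, 0.201) [-0.0027  0.0006  0.0166]
(0.005, 0.199) [-0.0007  0.0006  0.0261]
(0.014, 0.195) [0.0033 0.0006 0.0351]
(0.0264, 0.186) [0.0123 0.0006 0.0475]
(0.036, 0.172) [0.0262 0.0006 0.0572]
(0.04, 0.1565) [0.0417 0.0006 0.0612]
(0.04, 0.1515) [0.0467 0.0006 0.0612]
```

```bash

python3 -m crank '{"hand":[255,255,255,255,255],"translation":[[-0.001,0,0.010],[-0.001,0,0.018],[-0.001,0,0.026],[0.0035,0,0.035],[0.0125,0,0.0475]],"dr":[[0,0,0],[0,0,0],[0,0,0],[0,0,0],[0,0,0]]}' 
python3 -m crank '{"hand":[255,255,255,255,255],"translation":[[0.007,0,0.006],[0.014,0,0.010],[0.022,0,0.013],[0.029,0,0.014],[0.034,0,0.014]],"dr":[[0,0,0],[0,0,0],[0,0,0],[0,0,0],[0,0,0]]}' 
python3 lp.py
```

```text
time_s: 23.9
position: [0.5822, 0.145, 0.1904]
tool_rot: [[0.007, -0.096, 0.995], [0.001, 0.995, 0.096], [-1.0, -0.0, 0.007]]
ft_force: [0.5, -0.3, 0.5]
grip_width: 0.0001
time_s: 24.4
position: [0.595, 0.1462, 0.1552]
tool_rot: [[0.005, -0.096, 0.995], [0.001, 0.995, 0.096], [-1.0, 0.0, 0.005]]
ft_force: [1.4, 0.8, 1.4]
grip_width: 0.0001
[ 0.0422 -0.0006  0.1552] [1.4 0.8 1.4]
(-0.0045, 0.201) [-0.046   0.0006 -0.0465]
(0.005, 0.199) [-0.0439  0.0006 -0.037 ]
(0.014, 0.195) [-0.0399  0.0006 -0.028 ]
(0.0264, 0.186) [-0.0308  0.0006 -0.0157]
(0.036, 0.172) [-0.0168  0.0006 -0.0061]
(0.04, 0.1565) [-0.0013  0.0006 -0.0022]
(0.04, 0.1515) [ 0.0037  0.0006 -0.0022]
```

```bash

python3 -m crank '{"hand":[255,255,255],"translation":[[0.003,0,0.0],[0.005,0,0.0],[0.005,0,0]],"dr":[[0,0,0],[0,0,0],[0,0,0]]}' 
python3 -m crank '{"hand":[255,255,255,255,255],"translation":[[-0.03,0,0.0],[-0.07,0,0],[-0.11,-0.02,-0.04],[-0.13,-0.06,-0.08],[-0.14,-0.1,-0.12]],"dr":[[0,0,0],[0,0,0],[0,0,0],[0,0,0],[0,0,0]]}' 
python3 -m crank '{"hand":[100,100,100],"translation":[[0.0,-0.04,-0.03],[0,-0.06,-0.04],[0,-0.06,-0.04]],"dr":[[0,0,0],[0,0,0],[0,0,0]]}' 
python3 - <<'E'
from h import *
im2,d2,c2=shot("scene"); im,d,c=shot("wrist"); np.savez("pics/w9.npz",im=im,d=d,E=c["extrinsics"])
W2=world(c2,d2);P=(W2-CO)@CR-np.array([-.011,.1545,.15])
m=(P[...,2]>.033)&(P[...,2]<.08)&(abs(P[...,0])<.05)&(abs(P[...,1])<.04); print("raised pts",m.sum())
m=(abs(P[...,2])<.01)&(P[...,0]>.035)&(P[...,0]<.06)&(abs(P[...,1])<.03); print("bow low pts",m.sum(),P[m].mean(0) if m.any() else '')
a=cv2.resize(im2[240:340,220:340],(480,400),interpolation=cv2.INTER_CUBIC); b=cv2.resize(im,(320,240)); b=np.vstack([b,np.zeros((160,320,3),np.uint8)])
cv2.imwrite("pics/s9.png",np.hstack([a,b]))
W=world(c,d); print(sensors.observe()["position"],np.round(sensors.observe()["q"],1))
v,u=np.mgrid[:480,:640]
for nm,(M,dd) in dict(w=(W,d)).items():
    mm=(M[...,2]>.158)&(M[...,2]<.178)&(np.hypot(M[...,0]-.4405,M[...,1]+.0243)<.03)&(dd>0); p=M[mm]; print(mm.sum(),np.median(p,0),cv2.minAreaRect((p[:,:2]*1000).astype(np.float32)))
E
```

```text
time_s: 24.7
position: [0.5956, 0.1462, 0.1522]
tool_rot: [[0.008, -0.096, 0.995], [0.001, 0.995, 0.096], [-1.0, -0.0, 0.008]]
ft_force: [1.1, 0.4, 4.9]
grip_width: -0.0003
time_s: 25.2
position: [0.4997, 0.0541, 0.2862]
tool_rot: [[0.008, -0.098, 0.995], [0.0, 0.995, 0.098], [-1.0, -0.001, 0.008]]
ft_force: [0.1, -0.8, -0.1]
grip_width: 0.0001
time_s: 25.5
position: [0.4656, -0.0109, 0.2848]
tool_rot: [[0.006, -0.093, 0.996], [-0.0, 0.996, 0.093], [-1.0, -0.001, 0.006]]
ft_force: [-0.2, -0.4, 0.3]
grip_width: 0.043
raised pts 0
bow low pts 30 [ 0.04198183 -0.00478874  0.00591099]
[ 0.46670994 -0.00898857  0.28447066] [-1.580e+01  1.110e+01  8.090e+01  1.000e-01  8.770e+01 -1.112e+02]
1619 [ 0.43979014 -0.02468246  0.1675923 ] ((440.5368957519531, -24.830970764160156), (14.205558776855469, 45.53340530395508), 19.700923919677734)
```

View pics/s9.png

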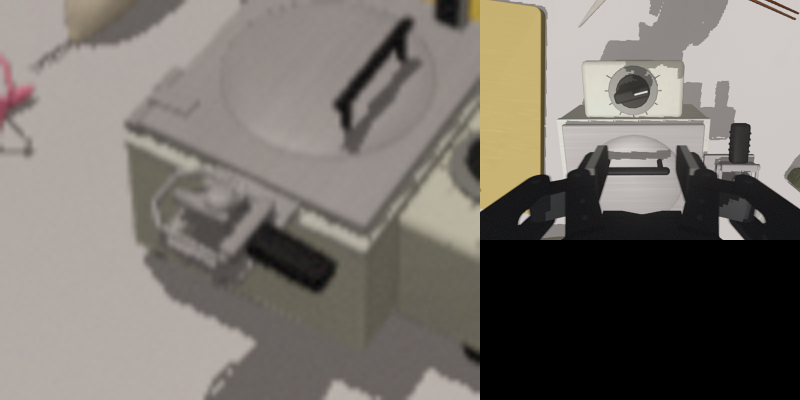

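The loop now lies flat round the post (bow ~(165,230) in the crop, no points left above the post). The pin is still home. Now the dial.

```bash

python3 -m crank '{"hand":[110,110,110,110,110],"translation":[[0,-0.013,-0.028],[0,-0.013,-0.028],[0,-0.013,-0.028],[0,-0.013,-0.028],[0,-0.013,-0.028]],"dr":[[0.14,0,0],[0.28,0,0],[0.42,0,0],[0.56,0,0],[0.7,0,0]]}' >/dev/null
python3 -m crank '{"hand":[110,110,110,110,110],"translation":[[0,0,0],[0,0,0],[0,0,0],[0,0,0],[0,0,0]],"dr":[[0.14,0,0],[0.28,0,0],[0.42,0,0],[0.56,0,0],[0.63,0,0]]}' 
python3 -c "
from h import *
s=sensors.observe();R=np.array(s['tool_rot']);print(togo([.4405,-.0248,.142]),np.degrees(np.arctan2(R[1,1],R[0,1])),np.round(s['q'],1))"
```

```text
time_s: 26.6
position: [0.4407, -0.0235, 0.2839]
tool_rot: [[0.005, 0.945, 0.328], [0.001, 0.328, -0.945], [-1.0, 0.005, 0.001]]
ft_force: [0.7, 0.5, -0.6]
grip_width: 0.0485
[ 0.14192269 -0.00126121  0.00105402] 19.13754016081384 [-18.6   8.4  84.4   0.1  87.  -37.7]
```

```bash

python3 -m crank '{"hand":[110,110,110,110,110],"translation":[[0.045,-0.001,0.001],[0.09,-0.001,0.001],[0.12,-0.001,0.001],[0.135,-0.001,0.001],[0.142,-0.001,0.001]],"dr":[[0,0,0],[0,0,0],[0,0,0],[0,0,0],[0,0,0]]}' 
python3 -m crank '{"hand":[200,255,255,255,255],"translation":[[0,0,0],[0,0,0],[0,0,0],[0,0,0],[0,0,0]],"dr":[[0,0,0],[0,0,0],[0,0,0],[0,0,0],[0,0,0]]}' 50
python3 -m crank '{"hand":[255,255,255,255,255],"translation":[[0,0,0],[0,0,0],[0,0,0],[0,0,0],[0,0,0]],"dr":[[0.12,0,0],[0.25,0,0],[0.38,0,0],[0.51,0,0],[0.64,0,0]]}'
python3 -c "
from h import *
s=sensors.observe();print(togo([.4405,-.0248,.142]),np.round(s['wrist_torque'],3))"
```

```text
time_s: 27.1
position: [0.4402, -0.0247, 0.1406]
tool_rot: [[0.003, 0.943, 0.332], [0.002, 0.332, -0.943], [-1.0, 0.003, -0.001]]
ft_force: [0.4, -0.4, 0.4]
grip_width: 0.0489
time_s: 27.6
position: [0.4409, -0.0258, 0.1431]
tool_rot: [[0.007, 0.944, 0.331], [0.0, 0.331, -0.944], [-1.0, 0.007, 0.002]]
ft_force: [-0.6, 2.0, 6.4]
grip_width: 0.0128
time_s: 28.1
position: [0.4407, -0.0258, 0.1431]
tool_rot: [[0.007, 0.953, -0.303], [0.0, -0.303, -0.953], [-1.0, 0.007, -0.002]]
ft_force: [-1.9, 1.8, 6.9]
grip_width: 0.0132
[ 0.00106443 -0.00050636 -0.00092302] [0.327 0.34  0.038]
```

```bash

python3 -m crank '{"hand":[255,255,255,255,255],"translation":[[-0.001,0,0],[-0.001,0,0],[-0.001,0,0],[-0.001,0,0],[-0.001,0,0]],"dr":[[0.12,0,0],[0.25,0,0],[0.38,0,0],[0.51,0,0],[0.64,0,0]]}'
python3 -m crank '{"hand":[255,255,255,255,255],"translation":[[0,0,0],[0,0,0],[0,0,0],[0,0,0],[0,0,0]],"dr":[[0.12,0,0],[0.25,0,0],[0.38,0,0],[0.51,0,0],[0.64,0,0]]}'
python3 -m crank '{"hand":[255,255,255,255,255],"translation":[[0,0,0],[0,0,0],[0,0,0],[0,0,0],[0,0,0]],"dr":[[0.12,0,0],[0.25,0,0],[0.38,0,0],[0.51,0,0],[0.64,0,0]]}'
python3 -c "
from h import *
s=sensors.observe();print(np.round(s['q'],1),np.round(s['wrist_torque'],3))"
```

```text
time_s: 28.6
position: [0.4404, -0.0257, 0.1431]
tool_rot: [[0.006, 0.583, -0.812], [0.001, -0.812, -0.583], [-1.0, 0.003, -0.005]]
ft_force: [1.6, 1.7, -2.5]
grip_width: 0.013
time_s: 29.1
position: [0.4403, -0.0256, 0.1431]
tool_rot: [[0.005, -0.018, -1.0], [0.001, -1.0, 0.018], [-1.0, -0.001, -0.005]]
ft_force: [1.5, 2.7, -2.6]
grip_width: 0.0131
time_s: 29.6
position: [0.4404, -0.0254, 0.1431]
tool_rot: [[0.005, -0.611, -0.791], [0.002, -0.791, 0.611], [-1.0, -0.005, -0.003]]
ft_force: [1.4, 4.2, -2.2]
grip_width: 0.0128
[-18.9  16.4  99.2   0.2  64.1 108.7] [ 0.666 -0.117  0.084]
```

```bash

python3 -m crank '{"hand":[255,255,255,255,255],"translation":[[0,0,0],[0,0,0],[0,0,0],[0,0,0],[0,0,0]],"dr":[[0.06,0,0],[0.12,0,0],[0.18,0,0],[0.24,0,0],[0.3,0,0]]}'
python3 -c "
from h import *
s=sensors.observe();print(np.round(s['q'],1),np.round(s['wrist_torque'],3))"
python3 -m crank '{"hand":[255,255,255,255,255],"translation":[[0,0,0],[0,0,0],[0,0,0],[0,0,0],[0,0,0]],"dr":[[0.06,0,0],[0.12,0,0],[0.18,0,0],[0.24,0,0],[0.3,0,0]]}'
python3 -c "
from h import *
s=sensors.observe();print(np.round(s['q'],1),np.round(s['wrist_torque'],3))"
```

```text
time_s: 30.1
position: [0.4404, -0.0253, 0.1431]
tool_rot: [[0.006, -0.816, -0.578], [0.002, -0.578, 0.816], [-1.0, -0.006, -0.002]]
ft_force: [2.3, 3.7, -3.1]
grip_width: 0.0133
[-18.9  16.4  99.2   0.2  64.1 125.8] [ 0.712 -0.173  0.103]
time_s: 30.6
position: [0.4405, -0.0252, 0.1431]
tool_rot: [[0.006, -0.95, -0.311], [0.002, -0.311, 0.95], [-1.0, -0.006, 0.0]]
ft_force: [3.5, 4.7, -2.6]
grip_width: 0.0132
[-18.9  16.4  99.2   0.2  64.1 142.9] [ 0.809 -0.23   0.07 ]
```

No stop yet after ~181°; regripping half a turn back.

```bash

python3 -m crank '{"hand":[110,110,110,110,110],"translation":[[0,0,0],[0,0,0],[0,0,0],[-0.03,0,0],[-0.06,0,0]],"dr":[[0,0,0],[0,0,0],[0,0,0],[0,0,0],[0,0,0]]}'
python3 -m crank '{"hand":[110,110,110,110,110],"translation":[[0,0,0],[0,0,0],[0,0,0],[0,0,0],[0,0,0]],"dr":[[-0.14,0,0],[-0.28,0,0],[-0.42,0,0],[-0.56,0,0],[-0.7,0,0]]}'>/dev/null
python3 -m crank '{"hand":[110,110,110,110,110],"translation":[[0,0,0],[0,0,0],[0,0,0],[0,0,0],[0,0,0]],"dr":[[-0.14,0,0],[-0.28,0,0],[-0.42,0,0],[-0.56,0,0],[-0.7,0,0]]}'>/dev/null
python3 -m crank '{"hand":[110,110,110,110,110],"translation":[[0,0,0],[0,0,0],[0,0,0],[0,0,0],[0,0,0]],"dr":[[-0.14,0,0],[-0.28,0,0],[-0.42,0,0],[-0.56,0,0],[-0.7,0,0]]}'>/dev/null
python3 -m crank '{"hand":[110,110,110,110,110],"translation":[[0,0,0],[0,0,0],[0,0,0],[0,0,0],[0,0,0]],"dr":[[-0.14,0,0],[-0.28,0,0],[-0.42,0,0],[-0.56,0,0],[-0.7,0,0]]}'>/dev/null
python3 -m crank '{"hand":[110,110,110,110,110],"translation":[[0,0,0],[0,0,0],[0,0,0],[0,0,0],[0,0,0]],"dr":[[-0.14,0,0],[-0.28,0,0],[-0.34,0,0],[-0.34,0,0],[-0.34,0,0]]}'
python3 - <<'E'
from h import *
s=sensors.observe();R=np.array(s['tool_rot']);print(togo([.4405,-.0248,.143]),np.degrees(np.arctan2(R[1,1],R[0,1])),np.round(s['q'],1))
M=R
im,d,c=shot("scene");W=world(c,d)
im,d,c=shot("wrist");M=world(c,d); mm=(M[...,2]>.160)&(M[...,2]<.173)&(np.hypot(M[...,0]-.4405,M[...,1]+.0243)<.035)&(d>0); p=M[mm]; print(mm.sum(),cv2.minAreaRect((p[:,:2]*1000).astype(np.float32)) if mm.any() else '')
E
```

```text
time_s: 31.1
position: [0.4397, -0.0259, 0.2037]
tool_rot: [[0.004, -0.949, -0.314], [0.001, -0.314, 0.949], [-1.0, -0.004, -0.0]]
ft_force: [0.4, 0.5, 0.8]
grip_width: 0.0485
time_s: 33.6
position: [0.44, -0.026, 0.2032]
tool_rot: [[0.005, 0.951, 0.31], [0.0, 0.31, -0.951], [-1.0, 0.005, 0.001]]
ft_force: [-0.5, -0.5, 0.2]
grip_width: 0.0485
[ 0.06018737  0.00048967 -0.00104771] 18.07419015185235 [-18.9  12.2  93.5   0.1  74.  -37. ]
2834 ((440.2346496582031, -24.385313034057617), (13.896764755249023, 45.24051284790039), 17.699071884155273)
```

Dial bar at 17.7°, i.e. it followed. Gripping and turning on to the stop.

```bash

python3 -m crank '{"hand":[110,110,200,255,255],"translation":[[0.035,0,-0.001],[0.06,0,-0.001],[0.06,0,-0.001],[0.06,0,-0.001],[0.06,0,-0.001]],"dr":[[0,0,0],[0,0,0],[0,0,0],[0,0,0],[0,0,0]]}' 50
for i in 1; do python3 -m crank '{"hand":[255,255,255,255,255],"translation":[[0,0,0],[0,0,0],[0,0,0],[0,0,0],[0,0,0]],"dr":[[0,0,0],[0,0,0],[0.06,0,0],[0.12,0,0],[0.18,0,0]]}'; done
python3 -m crank '{"hand":[255,255,255,255,255],"translation":[[0,0,0],[0,0,0],[0,0,0],[0,0,0],[0,0,0]],"dr":[[0.04,0,0],[0.08,0,0],[0.12,0,0],[0.16,0,0],[0.2,0,0]]}'
python3 -c "
from h import *
s=sensors.observe();print(np.round(s['q'],1),np.round(s['wrist_torque'],3))"
```

```text
time_s: 34.2
position: [0.4406, -0.0251, 0.1443]
tool_rot: [[0.007, 0.95, 0.312], [-0.0, 0.312, -0.95], [-1.0, 0.007, 0.002]]
ft_force: [1.5, -1.0, -1.2]
grip_width: 0.0131
time_s: 34.7
position: [0.4407, -0.0251, 0.1443]
tool_rot: [[0.008, 0.991, 0.134], [-0.0, 0.134, -0.991], [-1.0, 0.008, 0.001]]
ft_force: [-0.1, 0.1, 7.1]
grip_width: 0.0131
time_s: 35.2
position: [0.4408, -0.0251, 0.1443]
tool_rot: [[0.008, 0.998, -0.064], [-0.0, -0.064, -0.998], [-1.0, 0.008, -0.0]]
ft_force: [0.4, 0.4, 7.5]
grip_width: 0.0132
[-18.8  16.3  99.1   0.1  64.1 -15.1] [-0.     0.2    0.057]
```

```bash

python3 -m crank '{"hand":[255,255,255,255,255],"translation":[[0,0,0],[0,0,0],[0,0,0],[0,0,0],[0,0,0]],"dr":[[0.05,0,0],[0.1,0,0],[0.15,0,0],[0.2,0,0],[0.24,0,0]]}'
python3 -c "
from h import *
s=sensors.observe();print(np.round(s['q'],1),np.round(s['wrist_torque'],3))"
python3 -m crank '{"hand":[255,255,255,255,255],"translation":[[0,0,0],[0,0,0],[0,0,0],[0,0,0],[0,0,0]],"dr":[[0.05,0,0],[0.1,0,0],[0.15,0,0],[0.2,0,0],[0.2,0,0]]}'
python3 -c "
from h import *
s=sensors.observe();print(np.round(s['q'],1),np.round(s['wrist_torque'],3))"
```

```text
time_s: 35.7
position: [0.4408, -0.0252, 0.1443]
tool_rot: [[0.008, 0.954, -0.3], [-0.0, -0.3, -0.954], [-1.0, 0.008, -0.002]]
ft_force: [0.3, -0.1, 6.3]
grip_width: 0.0129
[-18.8  16.3  99.1   0.1  64.1  -1.4] [0.    0.102 0.099]
time_s: 36.2
position: [0.4409, -0.0252, 0.1443]
tool_rot: [[0.008, 0.878, -0.479], [-0.002, -0.479, -0.878], [-1.0, 0.008, -0.003]]
ft_force: [1.2, 0.4, 5.8]
grip_width: 0.0131
[-18.7  16.3  99.1   0.1  64.1   9.9] [ 0.05  -0.006  2.006]
```

Torque jumped to 2.0 N·m, so that's the end stop, after ~227°. Release, retreat, verify.

```bash

python3 -m crank '{"hand":[110,110,110,110,110],"translation":[[0,0,0],[0,0,0],[0,0,0],[-0.03,0,0],[-0.07,0,0]],"dr":[[0,0,0],[0,0,0],[0,0,0],[0,0,0],[0,0,0]]}'
python3 -m crank '{"hand":[110,110,110,110,110],"translation":[[-0.05,0,0],[-0.1,0,0],[-0.15,0,0],[-0.16,0,0],[-0.16,0,0]],"dr":[[0,0,0],[0,0,0],[0,0,0],[0,0,0],[0,0,0]]}'
python3 - <<'E'
from h import *
im,d,c=shot("wrist");M=world(c,d); mm=(M[...,2]>.160)&(M[...,2]<.173)&(np.hypot(M[...,0]-.4405,M[...,1]+.0243)<.035)&(d>0); p=M[mm]; print(mm.sum(),cv2.minAreaRect((p[:,:2]*1000).astype(np.float32)) if mm.any() else '')
im2,d2,c2=shot("scene"); W=world(c2,d2); P=(W-CO)@CR
q=P[(abs(P[...,0])<.085)&(abs(P[...,1])<.09)&(P[...,2]>.12)&(P[...,2]<.15)]; print("lid z",len(q),np.median(q[q[:,0]<-.02][:,2]),np.median(q[q[:,0]>.03][:,2]))
Q=P-np.array([-.011,.1545,.15]); print("raised",((Q[...,2]>.033)&(Q[...,2]<.08)&(abs(Q[...,0])<.05)&(abs(Q[...,1])<.04)).sum())
cv2.imwrite("pics/fin.png",np.hstack([cv2.resize(im2[230:380,190:370],(480,400),interpolation=cv2.INTER_CUBIC),np.vstack([cv2.resize(im,(320,240)),np.zeros((160,320,3),np.uint8)])]))
hsv=cv2.cvtColor(im2,cv2.COLOR_BGR2HSV); ym=((hsv[...,0]>20)&(hsv[...,0]<32)&(hsv[...,1]>150)&(W[...,2]>.07)&(W[...,2]<.13)&(W[...,1]>.25)&(W[...,1]<.4)&(abs(W[...,0]-.61)<.06)); z=np.load("pics/scene0.npz"); 
W0=world(c2,z["d"]);print("cap now",W[ym].mean(0),"start",W0[ym].mean(0))
E
```

```text
time_s: 36.7
position: [0.4388, -0.0248, 0.2128]
tool_rot: [[0.001, 0.876, -0.483], [0.002, -0.483, -0.876], [-1.0, -0.0, -0.002]]
ft_force: [0.2, -1.1, 1.2]
grip_width: 0.0487
time_s: 37.2
position: [0.4391, -0.0252, 0.3741]
tool_rot: [[0.008, 0.876, -0.482], [-0.0, -0.482, -0.876], [-1.0, 0.007, -0.004]]
ft_force: [0.1, -0.3, -0.4]
grip_width: 0.0489
844 ((440.00335693359375, -24.80889892578125), (45.68231964111328, 13.95106315612793), 65.59107208251953)
lid z 2361 0.14315644415066764 0.1435859518274485
raised 0
cap now [0.60922619 0.3614537  0.09956546] start [0.60948544 0.36125911 0.09910468]
```

View pics/fin.png

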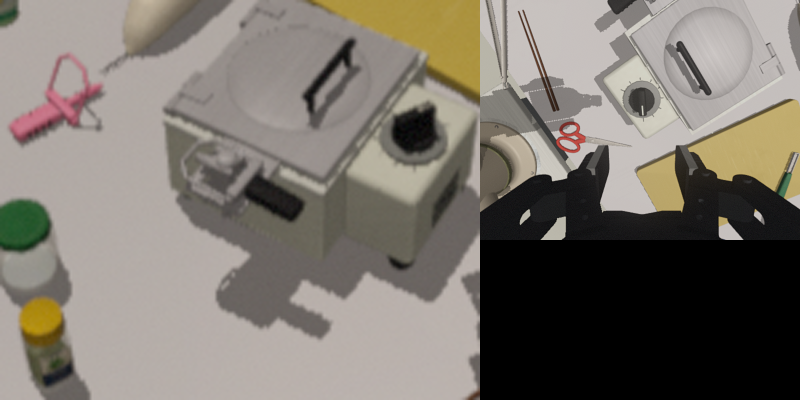

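Final view: lid shut, loop flat round the post, pin home, jar unmoved. The dial bar is at 60° in the cutter frame, which fits a symmetric 240° range at its end. Handing in.

```bash
python3 -c "
from h import *
print(env.close_job())"
```

```text
the job is handed in; nothing more can be done
None
```

The cutter is ready to run, and I handed the job in at about 37 s of robot time. No verdict was reported.

**What was done:** Only the chunk and the heel were on the board, and both went into the bowl. I swung the lid shut over the post and pushed the pin home until its crossbar met the post. I pressed the loop down flat, then turned the dial clockwise with one regrip.

**Last checks:**
- **Carrots:** both pieces were seen on the bowl floor before the lid went down, tops about 0.07 m above the table. They were not visible afterwards.
- **Lid:** level. The wrist camera put its top at 0.140 m along its length; the final scene view read 0.143 to 0.144 m, within camera error.
- **Pin:** the arm's own position put the shank point within 1 mm of the hole centre when it met the stop at about 13 N. After that I checked it only by eye, and it looked seated.
- **Loop:** nothing was left standing above the post, and the bow lay at pin height ahead of it.
- **Dial:** the torque jumped to 2 N·m at the end stop. The bar itself turned about 224° while the gripper turned about 227°, so it slipped a few degrees in the jaws there.
- **Spice jar:** moved less than 1 mm.

When the lid reached the deck, the fingertips pressed on it with about 40 N upward and 17 N sideways, just about the 40 N limit that applies to the arm and gripper body. The arm backed off straight away. No other check failed.

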